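# Pack the dried sediment discs into the fold-up carrier

## Task

First fold the left and right flaps of the blue carrier fully upright. Then, with the green spatula slid under them, lift every sediment disc (there are two or three) off the drying rack and lay them side by side, flat on the ribs, inside the carrier through its open front; never touch a disc with the gripper. When all are in, fold the front flap fully upright and leave the spatula lying level on the middle of its black mat, without disturbing the glassware, dish and brush around.

Things in the scene. Friction and masses are not known exactly. Their poses are not given: they have to be found in the camera images.
- rack: Fixed low drying rack, 126 mm deep (x, away from the robot), 246 mm wide (y); origin: centre of its underside. Solid base 30 mm high; on it 14 upright steel slats 3 mm wide run along x from -60 to +60 mm, tops at z = 46 mm. Blue fences to z = 64 mm at the back (inner face x = 63 mm) and both ends (y = -119, +119 mm); front open.
- rack_slots (a point): Middle of the rack's slot floor, rack z = 30 mm. The slats stand at rack y = -117, -99, .. +117 mm (18 mm apart); the 15 mm wide, 16 mm deep slots between them are open to the front (-x) and to the top; their centres lie at y = multiples of 18 mm (0 to 108, both ways). At its front end (x -60 to -57 mm) each slat has a nib up to z = 51 mm that keeps discs from sliding off.
- carrier: Fixed blue fold-up carrier; origin: centre of its underside on the bench. x points away from the robot to the fixed back wall (inner face x = 40 mm, 75 mm high), y to its left. Base 80 mm (x) by 204 mm (y), 30 mm high. Left, right and front sides are hinged flaps, folded out level at the start.
- carrier_ribs (a point): Middle of the carrier's slot floor, carrier z = 30 mm. On it 12 white ribs 3 mm wide run along x (-38 to +38 mm), tops at z = 46 mm, at carrier y = -99, -81, .. +99 mm, 18 mm apart: the same slots as in the rack, centres at y = multiples of 18 mm (0 to 90, both ways). Nibs at the ribs' front ends (x -38 to -35 mm) reach up to z = 51 mm: a disc lies behind them.
- left_side (a joint): Angle of the left flap: 0 = level, folded out to carrier +y (its end stop, 21 mm above the bench), 1.57 = upright (end stop). Plate 76 mm along the hinge, 56 mm from hinge to edge, 5 mm thick; hinge along carrier x at y = 105.5 mm, z = 24 mm. Hinge friction (about 0.05 N m) holds it where it is left.
- right_side (a joint): Angle of the right flap: as the left one, mirrored (points to carrier -y when level; hinge at y = -105.5 mm, z = 24 mm).
- front_side (a joint): Angle of the front flap: 0 = level, folded out to carrier -x (to the robot), 1.57 = upright (end stop). Plate 200 mm along the hinge, otherwise as the side flaps, same yellow tab. Hinge along carrier y at x = -43.5 mm, z = 24 mm.
- left_side_tab (a point): Grip point in the yellow tab of the left flap, in the flap's mid-plane 78 mm from the hinge. The tab, 28 mm wide along the hinge and 6 mm thick, sticks out of the middle of the flap's edge, from 56 to 85 mm from the hinge. Pinched across its 28 mm width from above, it swings up along the arc while it turns between the fingers.
- right_side_tab (a point): Grip point in the yellow tab of the right flap, 78 mm from its hinge; tab as on the left flap.
- front_side_tab (a point): Grip point in the yellow tab of the front flap, 78 mm from its hinge; tab as on the left flap.
- mat: Fixed black rubber mat, 250 mm (x) by 120 mm (y), 2 mm thick, home of the spatula. Origin: centre of its underside.
- spatula: Loose slotted spatula, about 120 g, standing level by itself. x along it to the tips, z up; origin below the middle of the handle, level with the underside of the tines. Green handle x -45 to 45, y -10 to 10, z 34 to 56 mm. Below its rear end (x = -44 mm) a foot 80 mm wide reaches down to z = 0.
- spatula_mid (a point): Point of the spatula at x = 41 mm, z = 0: the middle of its length. In the spatula's frame its three steel tines, 6 mm wide, z 0 to 3 mm, lie at y = -18, 0, 18 mm from x = 60 to 130 mm; at x = 60 to 63 mm they rise to a bridge (z 38 to 42 mm, 42 mm wide) joined to the handle. A tine has 4.5 mm to spare each side in a slot.
- disc1: Loose hard pressed-sediment disc, terracotta red, 46 mm across, 8 mm thick, about 30 g; origin at its very centre, z its axis (either face may be up). None if absent.
- disc2: Loose hard pressed-sediment disc, dark brown, 46 mm across, 8 mm thick, about 30 g; origin at its very centre, z its axis (either face may be up). None if absent.
- disc3: Loose hard pressed-sediment disc, cork tan, 46 mm across, 8 mm thick, about 30 g; origin at its very centre, z its axis (either face may be up). None if absent.
- disc4: Loose hard pressed-sediment disc, concrete grey, 46 mm across, 8 mm thick, about 30 g; origin at its very centre, z its axis (either face may be up). None if absent.
- serum1: Bystander, not part of the job: amber glass jar 60 mm across, 110 mm high; origin at its underside.
- serum2: Bystander, not part of the job: clear glass jar 60 mm across, 110 mm high; origin at its underside.
- flask: Bystander, not part of the job: clear bottle with blue cap, 72 mm across, 170 mm high; origin at its underside.
- beaker: Bystander, not part of the job: glass beaker 70 mm across, 90 mm high; origin at its underside.
- dish: Bystander, not part of the job: small white dish 90 mm across, 20 mm high; origin at its underside.
- vial: Bystander, not part of the job: vial with red cap 30 mm across, 50 mm high; origin at its underside.
- brush: Bystander, not part of the job: brush, lying; origin at its underside.
Mind the look-alikes: they are no part of the job. Leave any orange look-alike of the spatula alone.

How it is judged:
By the outcome, as a careful person would: the job done as asked, in the order asked, and still so for the second after the job is handed in, with the robot touching nothing.
Of disc1, disc2, disc3, disc4 only 2 to 3 are there at a start; the rules pass over those that are not, and their reading is None.
At some moment in a run one of spatula, disc1, disc2, disc3, disc4 may be knocked a few centimetres aside while the robot is not near it.
It also fails if it takes over 200 s, if anything falls off the work surface, if the arm or the gripper's body presses on something with over 40 N, if the wrist force passes 120 N, or if a joint passes its speed limit or range.

## Robot

A 7-joint arm with a two-finger parallel gripper is mounted at the origin on the work surface. World frame = base frame: x ahead of the robot, y to its left, z up, the work surface at z = 0. Lengths are in m, angles in rad, forces in N, time in s.
With the tool pointing down it reaches from about 0.425 to 0.925 m from the base axis. Payload 6.8 kg.
Tool frame: the origin (TCP) lies at the very end of the fingers, on their centre line; the grasp point (between the pads) lies 19 mm behind it (bot.grasp_offset is the distance from the TCP to the grasp point, in m); z points along the fingers, y is the direction in which the jaws open and shut (so a half turn about z gives the same grasp; the last joint's range is limited). The gripper opens to 85 mm and grips with 20 to 120 N. Pads are 22 mm wide; open, the fingers measure 114 mm over their backs; the gripper's body (76 mm by 85 mm) begins 54 mm behind the grasp point. The pads swing forward as they close: fully open they stand 13 mm farther back than shut.
Start: joints at [1.047, 0.477, 0.022, 1.555, -0.011, 1.109, -0.083], TCP at [0.273, -0.617, 0.231] pointing down, gripper open.
Joint ranges: [-2.96, 2.96], [-0.34, 2.1], [-1.41, 1.46], [0.24, 2.44], [-1.37, 4.51], [0.17, 1.92], [-2.96, 2.96]. Speed limits (rad/s): [2.39, 2.39, 3.14, 3.14, 3.14, 3.14, 3.14].

## Interface

Orientations are given as a unit quaternion [w, x, y, z].
In Python, from station import monitor, cams, bot, finder gives the robot as it stands.
- The arm moves only by the tool jog_arm, never from a script. Its argument "plan" is a list of rows, each an object of numbers: "x", "y", "z": the shift along the tool's x, y, z as a fraction of full scale; "wx", "wy", "wz": the turn, a rotation vector about the tool's x, y, z as a fraction of full scale. A call has 1 to 12 rows; each row is the pose to reach, as a shift and turn from the pose measured when the call began, along the tool's axes at that moment, turning the shorter way round; what a row does not reach only later rows make up. Full scale, the value 1, is 20 cm for a shift and 180 degrees for a turn. A row lasts 1/12 s, in which the tool goes at most 41.7 mm and 7.16 degrees, less where a joint would pass 70% of its speed; a pose out of reach is approached as far as the arm can. A call with a number of a shift or a turn outside -1 to 1 is refused whole. A call with a gripper value outside its range is refused whole. "hand" is the opening, from -1 (shut) to 1 (fully open), set as the call begins (left out, the last holds). The fingers move at their own pace and stop on an object; "grip_force" is the grip in N (left out, the last holds). Time passes only in rows, so rows that repeat a pose let the fingers close. It gives the time, the measured TCP pose, the force and the opening at its end, in the units of the state.
- monitor.get_obs(): the state, without advancing time (a new reading comes with each control period).
- cams.read_camera(name): name is "side" or "top" or "wrist"; returns the picture (420x560x3 uint8, red, green, blue); there is no depth.
- cams.get_calibration(name): a dict with "fx", "fy", "cx", "cy" (pixels), "distortion" ([k1, k2, p1, p2, k3] as OpenCV has them; the pictures are not rectified), "extrinsics" (4x4, takes a point from world to camera coordinates). Camera axes: x right, y down, z forward; pixel columns grow to the right and rows downward; lengths in m; the calibration is good to about 2 mm. A picture is of the moment at which its call begins: read the wrist's pose just before it. get_calibration takes no time and is no camera call; for the wrist camera it gives the pose at the moment of the call.
- bot.hand_in(): hands the job in, once; it reports no verdict.
Trained networks look in the newest picture that a camera, given by its name, has taken for a name from the list of things; names that differ only in an ending like _2 or _b are one class to them, and where a whole thing is asked for, a point or a joint stands for the part that bears it (a point fixed in the world has none). Each returns a list of dicts, best first, with "confidence" (0 to 1); they miss things now and then, are a little off and sometimes report something else, mostly with a low value. They report only what shows in the picture. A call takes as long as a camera call. They do not tell look-alikes from the thing itself.
- finder.find_in(camera, target): "bbox" ([left, top, width, height] in pixels, round what is visible of it).
- finder.place_of(camera, target): "location" ([column, row] in pixels: a listed point, or the origin of a listed thing).
The state is a dict: "t": time; "q": joint angles; "joint_vel": joint speeds; "joint_torque": joint torques, N m; "eef_pos": TCP position; "tool_rot": TCP orientation; "contact_force": force on the tool from outside, world axes, zero at the start; "torque": the same for the moment, N m; "gripper_width": opening from 0.0 (shut) to 1.0 (fully open).
Only numpy, scipy, OpenCV 4.12 (cv2) and the standard library are available. Lean on these libraries where they do the work, as an engineer would, in place of code of your own. Each camera call takes 0.05 s, during which the arm holds its last target. There are 200 camera calls.

## Working session

There is one attempt and no reset: what is moved stays moved. The work goes in short steps, Python scripts to look and compute and a tool call to move; the robot and the scene stay as the last step left them, time stands still between calls to the robot, and variables do not carry over. Pictures are saved under pics/ and viewed, about 12 in all and at most 16, crops included, and the job is handed in when it is done.

Besides the shell and the picture viewer there is one more tool, called after "Call:" in YAML: its name, and indented under it one key for each argument. jog_arm: Moves the arm, as the interface text tells. Shift numbers are shares of 20 cm and turn numbers shares of 180 degrees, none past 1 either way. Its arguments: {"type":"object","properties":{"plan":{"type":"array","items":{"type":"object","properties":{"x":{"type":"number","minimum":-1,"maximum":1},"y":{"type":"number","minimum":-1,"maximum":1},"z":{"type":"number","minimum":-1,"maximum":1},"wx":{"type":"number","minimum":-1,"maximum":1},"wy":{"type":"number","minimum":-1,"maximum":1},"wz":{"type":"number","minimum":-1,"maximum":1}}}},"hand":{"type":"number"},"grip_force":{"type":"number"}},"required":["plan"]}

```bash
ls; mkdir -p pics; python3 - <<'E'
from station import monitor,cams,bot,finder
import cv2,numpy as np
o=monitor.get_obs();print(o['t'],o['eef_pos'],o['tool_rot'],o['gripper_width'],bot.grasp_offset)
for c in ['top','side']:
    im=cams.read_camera(c);cv2.imwrite(f'pics/{c}0.png',im[:,:,::-1])
    k=cams.get_calibration(c);print(c,k['fx'],k['cx'],k['cy'],k['distortion']);print(np.round(k['extrinsics'],3))
    for t in ['rack_slots','carrier_ribs','left_side_tab','right_side_tab','front_side_tab','mat','spatula','spatula_mid','disc1','disc2','disc3','disc4']:
        print(t,[(np.round(d['location'],1).tolist(),round(d['confidence'],2)) for d in finder.place_of(c,t)[:3]])
E
```

```text
pics
0.0 [ 0.27239986 -0.616924    0.23031393] [-9.04553042e-04  9.78461623e-01  2.06426681e-01 -2.45878713e-04] 0.9977955286226836 0.0187
top 427.46103713830286 284.7941197668424 208.43397559041463 [0.00228178 0.         0.         0.         0.        ]
[[ 0.006 -1.    -0.006 -0.014]
 [-0.979 -0.005 -0.202  0.478]
 [ 0.202  0.007 -0.979  1.021]
 [ 0.     0.     0.     1.   ]]
rack_slots [([373.8, 184.8], 0.91), ([170.8, 169.8], 0.43), ([400.6, 204.0], 0.38)]
carrier_ribs [([172.7, 171.4], 0.59)]
left_side_tab [([117.0, 224.0], 0.96), ([333.5, 118.8], 0.2)]
right_side_tab [([218.6, 123.1], 0.7), ([244.1, 254.4], 0.5)]
front_side_tab [([206.0, 202.5], 0.84)]
mat [([282.3, 188.3], 0.98)]
spatula [([184.1, 318.0], 0.84), ([396.4, 339.0], 0.79), ([279.8, 207.1], 0.59)]
spatula_mid [([171.1, 315.1], 0.89), ([280.5, 192.0], 0.81), ([414.6, 331.6], 0.69)]
disc1 [([403.0, 206.0], 0.83), ([359.2, 156.4], 0.65)]
disc2 [([403.0, 206.0], 0.83), ([359.2, 156.4], 0.65)]
disc3 [([403.0, 206.0], 0.83), ([359.2, 156.4], 0.65)]
disc4 [([403.0, 206.0], 0.83), ([359.2, 156.4], 0.65)]
side 444.712244047
[... 202 characters left out ...]
    0.     0.     1.   ]]
rack_slots [([300.5, 173.3], 0.75)]
carrier_ribs [([172.4, 261.1], 0.63)]
left_side_tab [([164.4, 320.8], 0.87), ([341.9, 226.1], 0.54), ([305.0, 172.4], 0.18)]
right_side_tab [([171.8, 209.4], 0.96), ([202.6, 186.1], 0.66)]
front_side_tab [([218.6, 255.3], 0.91)]
mat [([254.5, 219.1], 0.87)]
spatula [([423.0, 229.8], 0.83), ([285.0, 342.7], 0.79), ([269.8, 225.4], 0.72)]
spatula_mid [([257.9, 219.6], 0.9), ([275.6, 353.1], 0.84), ([419.9, 222.1], 0.57)]
disc1 [([283.7, 166.2], 0.7), ([335.1, 164.5], 0.57)]
disc2 [([283.7, 166.2], 0.7), ([335.1, 164.5], 0.57)]
disc3 [([283.7, 166.2], 0.7), ([335.1, 164.5], 0.57)]
disc4 [([283.7, 166.2], 0.7), ([335.1, 164.5], 0.57)]
```

View pics/top0.png

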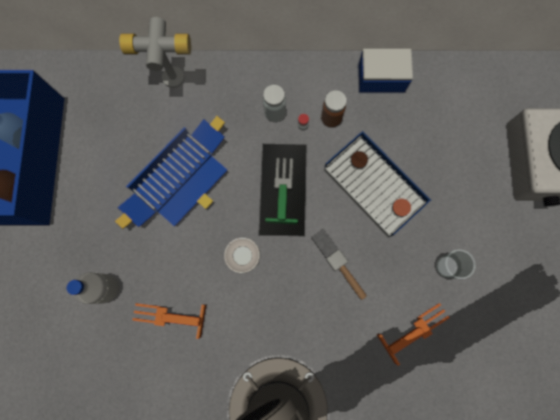

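View pics/side0.png

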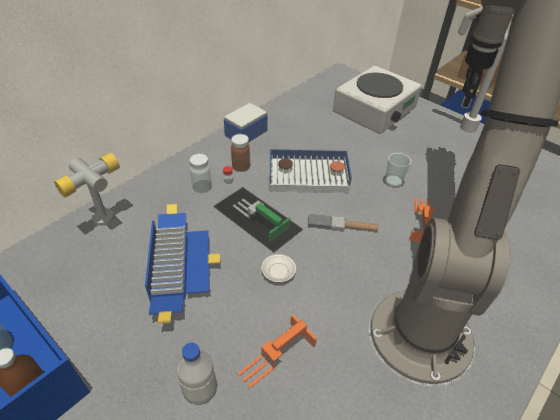

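Top view: the carrier is at about (172,171), turned diagonally, with tabs at (123,221), (217,123) and (206,202). The green spatula is on its mat at (282,200), and the rack is at (376,184). There are two discs, brown at (359,159) and red at (402,207). The orange forks are look-alikes.

```bash
cat > h.py <<'E'
from station import monitor,cams,bot,finder
import cv2,numpy as np
from scipy.spatial.transform import Rotation as R
from scipy.optimize import least_squares
def cal(c):
    k=cams.get_calibration(c);K=np.array([[k['fx'],0,k['cx']],[0,k['fy'],k['cy']],[0,0,1]])
    return K,np.array(k['distortion']),np.array(k['extrinsics'])
def onplane(C,px,z):
    K,d,E=C;u=cv2.undistortPoints(np.array([[px]],float),K,d)[0,0]
    Rm,t=E[:3,:3],E[:3,3];o=-Rm.T@t;v=Rm.T@np.r_[u,1];return o+v*(z-o[2])/v[2]
def proj(C,P):
    K,d,E=C;return cv2.projectPoints(np.atleast_2d(np.array(P,float)),cv2.Rodrigues(E[:3,:3])[0],E[:3,3],K,d)[0][:,0]
def tool():
    o=monitor.get_obs();q=o['tool_rot'];return np.array(o['eef_pos']),R.from_quat([q[1],q[2],q[3],q[0]])
def down(yaw): # tool z down, tool x at world yaw
    return R.from_matrix(np.array([[np.cos(yaw),np.sin(yaw),0],[np.sin(yaw),-np.cos(yaw),0],[0,0,-1]]))
def rel(p0,r0,p,r): # row numbers from pose 0 to pose
    s=r0.inv().apply(np.array(p)-p0)/.2; w=(r0.inv()*r).as_rotvec()/np.pi
    return np.round(np.r_[s,w],4).tolist()
def chain(*poses): # each from the previous one, first from measured
    p,r=tool()
    for a in poses:
        print(rel(p,r,*a)); p,r=np.array(a[0]),a[1]
def snap(c,name=None):
    C=cal(c);im=cams.read_camera(c)
    if name: cv2.imwrite(f'pics/{name}.png',im[:,:,::-1])
    return C,im
E
python3 - <<'E'
from h import *
t,s=cal('top'),cal('side')
for n,a,b,z in [('lt',(123,221),(164.4,319),.024),('rt',(217,123),(171.8,209.4),.024),('ft',(206,202),(214,258),.024),('ribs',(172.7,171.4),(172.4,261.1),.03),('rack',(373.8,184.8),(309,173),.03),('red',(403,206),(335.1,164.5),.05),('brown',(359.2,157.4),(283.7,166),.05),('mat',(282.3,188.3),(254.5,219.1),.0),('smid',(280.5,192),(257.9,219.6),.002),('sp',(280.5,207),(269.8,225.4),.0),
 ('rackcorner_back',(363,135),None,.064),('rackcornerR',(429,199),None,.064),('rackcornerL',(325,166),None,.064)]:
    print(n,onplane(t,a,z).round(3),b and onplane(s,b,z).round(3))
E
```

```text
lt [0.448 0.401 0.024] [0.448 0.391 0.024]
rt [0.716 0.171 0.024] [0.719 0.156 0.024]
ft [0.499 0.191 0.024] [0.499 0.191 0.024]
ribs [0.579 0.28  0.03 ] [0.565 0.274 0.03 ]
rack [ 0.545 -0.24   0.03 ] [ 0.533 -0.238  0.03 ]
red [ 0.485 -0.307  0.05 ] [ 0.487 -0.307  0.05 ]
brown [ 0.612 -0.201  0.05 ] [ 0.597 -0.189  0.05 ]
mat [ 0.542 -0.004  0.   ] [0.537 0.002 0.   ]
smid [0.532 0.    0.002] [ 0.527 -0.002  0.002]
sp [ 0.492 -0.     0.   ] [ 0.488 -0.01   0.   ]
rackcorner_back [ 0.667 -0.21   0.064] None
rackcornerR [ 0.501 -0.368  0.064] None
rackcornerL [ 0.584 -0.112  0.064] None
```

```bash
python3 - <<'E'
from h import *
p,r=tool();K,d,E=cal('wrist');c=-E[:3,:3].T@E[:3,3]
print(K[0,0],'cam in tool',r.inv().apply(c-p).round(3));print((r.inv().as_matrix()@E[:3,:3].T).round(2))
a=np.radians
chain(([.42,-.45,.33],down(a(20))),([.47,-.25,.33],down(a(40))))
E
```

```text
318.47163719121033 cam in tool [ 0.074  0.    -0.142]
[[-0.   -0.96 -0.29]
 [ 1.   -0.   -0.  ]
 [ 0.   -0.29  0.96]]
[1.0122, -0.4686, -0.4936, -0.0, -0.0, 0.0212]
[0.5769, -0.8542, 0.0, 0.0, 0.0, -0.1111]
```

Call:
jog_arm:
  plan:
    - {"x": 0.5, "y": -0.235, "z": -0.5}
    - {"x": 1, "y": -0.47, "z": -0.5, "wz": 0.02}
    - {"x": 1, "y": -0.47, "z": -0.5, "wz": 0.02}
    - {"x": 1, "y": -0.47, "z": -0.5, "wz": 0.02}
    - {"x": 1, "y": -0.47, "z": -0.5, "wz": 0.02}
    - {"x": 1, "y": -0.47, "z": -0.5, "wz": 0.02}
    - {"x": 1, "y": -0.47, "z": -0.5, "wz": 0.02}
  hand: 1

```text
invalid input at $.plan[0]: expected keys x, y, z, wx, wy, wz
```

Call:
jog_arm:
  plan:
    - {"x": 0.58, "y": -0.85, "wz": -0.11}
    - {"x": 0.58, "y": -0.85, "wz": -0.11}
    - {"x": 0.58, "y": -0.85, "wz": -0.11}
    - {"x": 0.58, "y": -0.85, "wz": -0.11}
    - {"x": 0.58, "y": -0.85, "wz": -0.11}
    - {"x": 0.58, "y": -0.85, "wz": -0.11}
    - {"x": 0.58, "y": -0.85, "wz": -0.11}
    - {"x": 0.58, "y": -0.85, "wz": -0.11}

```text
invalid input at $.plan[0]: expected keys x, y, z, wx, wy, wz
```

```bash
python3 - <<'E'
from h import *
p,r=tool();print(monitor.get_obs()['t'],p)
C,im=snap('wrist','w1')
for t,z in [('rack_slots',.03),('disc1',.05),('rack',0)]:
    print(t,[(np.round(d['location'],1).tolist(),round(d['confidence'],2),onplane(C,d['location'],z).round(3)) for d in finder.place_of('wrist',t)[:4]])
E
```

```text
1.3 [ 0.27265678 -0.61750294  0.23128806]
rack_slots []
disc1 []
rack []
```

View pics/w1.png

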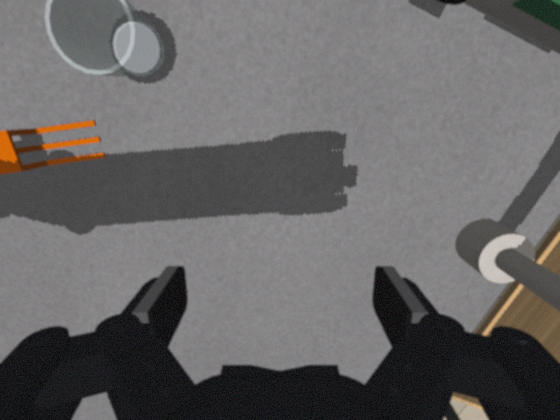

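All six keys are required, so the arm didn't move; the picture shows only bare bench and an orange look-alike. I'll send it again.

Call:
jog_arm:
  plan:
    - {"x": 1, "y": -0.47, "z": -0.5, "wx": 0, "wy": 0, "wz": 0.02}
    - {"x": 1, "y": -0.47, "z": -0.5, "wx": 0, "wy": 0, "wz": 0.02}
    - {"x": 1, "y": -0.47, "z": -0.5, "wx": 0, "wy": 0, "wz": 0.02}
    - {"x": 1, "y": -0.47, "z": -0.5, "wx": 0, "wy": 0, "wz": 0.02}
    - {"x": 1, "y": -0.47, "z": -0.5, "wx": 0, "wy": 0, "wz": 0.02}
    - {"x": 1, "y": -0.47, "z": -0.5, "wx": 0, "wy": 0, "wz": 0.02}
    - {"x": 1, "y": -0.47, "z": -0.5, "wx": 0, "wy": 0, "wz": 0.02}
  hand: 1

```text
t: 2.08
eef_pos: [0.4253, -0.4446, 0.3351]
tool_rot: [0.001, 0.983, 0.181, 0.004]
contact_force: [0.6, 0.4, -1.0]
gripper_width: 1.001
```

Call:
jog_arm:
  plan:
    - {"x": 0.58, "y": -0.85, "z": 0, "wx": 0, "wy": 0, "wz": -0.11}
    - {"x": 0.58, "y": -0.85, "z": 0, "wx": 0, "wy": 0, "wz": -0.11}
    - {"x": 0.58, "y": -0.85, "z": 0, "wx": 0, "wy": 0, "wz": -0.11}
    - {"x": 0.58, "y": -0.85, "z": 0, "wx": 0, "wy": 0, "wz": -0.11}
    - {"x": 0.58, "y": -0.85, "z": 0, "wx": 0, "wy": 0, "wz": -0.11}
    - {"x": 0.58, "y": -0.85, "z": 0, "wx": 0, "wy": 0, "wz": -0.11}
    - {"x": 0.58, "y": -0.85, "z": 0, "wx": 0, "wy": 0, "wz": -0.11}
    - {"x": 0.58, "y": -0.85, "z": 0, "wx": 0, "wy": 0, "wz": -0.11}

```text
t: 2.75
eef_pos: [0.4729, -0.2451, 0.3355]
tool_rot: [0.002, 0.938, 0.348, 0.003]
contact_force: [-0.3, -1.0, -0.2]
gripper_width: 0.997
```

```bash
python3 - <<'E'
from h import *
p,r=tool();print(monitor.get_obs()['t'],p)
C,im=snap('wrist','w2')
for t,z in [('rack_slots',.03),('disc1',.05),('rack',0)]:
    print(t,[(np.round(d['location'],1).tolist(),round(d['confidence'],2),onplane(C,d['location'],z).round(3)) for d in finder.place_of('wrist',t)[:4]])
np.save('w2.npy',C[2])
E
```

```text
2.75 [ 0.47289515 -0.24509601  0.33548271]
rack_slots [([310.0, 127.2], 0.69, array([ 0.544, -0.241,  0.03 ]))]
disc1 [([321.8, 66.0], 0.8, array([ 0.606, -0.201,  0.05 ])), ([317.5, 193.2], 0.59, array([ 0.484, -0.307,  0.05 ]))]
rack [([309.6, 126.2], 0.88, array([ 0.545, -0.243,  0.   ]))]
```

View pics/w2.png

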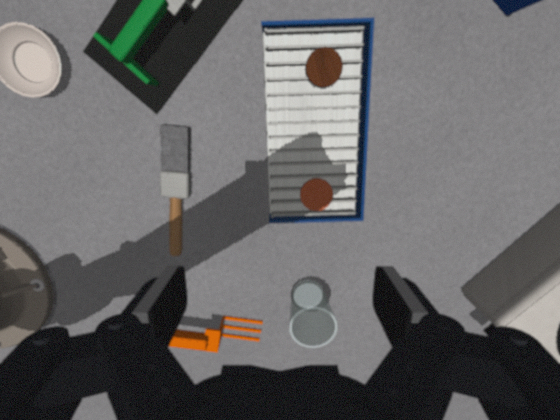

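The wrist view shows the rack with exactly two discs, at (323,67) and (316,194). The jars and brush are clear of it. Next I'll go to the carrier.

```bash
cat >> h.py <<'E'
def pts(pose,P): # local Nx3 -> world for x,y,yaw
    x,y,a=pose;return np.array(P)@np.array([[np.cos(a),np.sin(a),0],[-np.sin(a),np.cos(a),0],[0,0,1]])+[x,y,0]
def fitgrid(C,im,pose,ys,x0,x1,ends,skip=(),dy=.0):
    g=cv2.GaussianBlur(im,(3,3),0).min(2).astype(np.float32)
    xs=np.linspace(x0+.006,x1-.006,25)
    L=np.array([[x,y,.046] for y in ys for x in xs]); S=np.array([[x,(a+b)/2,.046] for a,b in zip(ys,ys[1:]) for x in xs])
    I=np.array([[x0+.004,y,.046] for y in ys]);O=np.array([[x0-.005,y,.046] for y in ys])
    def val(q,P,avoid=True):
        uv=proj(C,pts(q,P)).astype(np.float32)
        return cv2.remap(g,uv[:,0],uv[:,1],cv2.INTER_LINEAR)[:,0]
    def score(q): return val(q,L).mean()-val(q,S).mean()+.5*(val(q,I).mean()-val(q,O).mean())
    from scipy.optimize import minimize
    best=None
    for dx in (-.006,0,.006):
      for ddy in (-.006,0,.006):
        for da in (-.03,0,.03):
          q=np.array(pose)+[dx*np.cos(pose[2])-ddy*np.sin(pose[2]),dx*np.sin(pose[2])+ddy*np.cos(pose[2]),da]
          m=minimize(lambda v:-score(q+v*[.003,.003,.01]),np.zeros(3),method='Powell',options=dict(maxiter=20))
          if best is None or m.fun<best[0]: best=(m.fun,q+m.x*[.003,.003,.01])
    return best
E
python3 - <<'E'
from h import *
C=list(cal('wrist'));C[2]=np.load('w2.npy')
im=cv2.imread('pics/w2.png')[:,:,::-1]
P={n:onplane(C,px,z) for n,px,z in [('bl',(373,19),.064),('br',(361,219),.064),('fl',(264,22),.064),('fr',(270,221),.064)]}
for k,v in P.items(): print(k,v.round(3))
c=sum(P.values())/4; y=(P['bl']-P['br']+P['fl']-P['fr']);a=np.arctan2(-y[0],y[1]);print(c.round(4),np.degrees(a))
ys=np.arange(-.117,.1171,.018)
b=fitgrid(C,im,(c[0],c[1],a),ys,-.06,.06,None);print(b[0],b[1][:2].round(4),np.degrees(b[1][2]))
D=np.radians
chain(([.55,-.1,.33],down(D(73))),([.59,.08,.33],down(D(106))),([.59,.245,.33],down(D(139))))
E
```

```text
bl [ 0.678 -0.212  0.064]
br [ 0.498 -0.373  0.064]
fl [ 0.594 -0.119  0.064]
fr [ 0.415 -0.28   0.064]
[ 0.5462 -0.2461  0.064 ] -48.21417270852862
-48.963642 [ 0.5362 -0.251 ] -47.116825186181174
[0.7702, -0.3048, 0.0279, 0.002, -0.0011, -0.1806]
[0.9191, -0.0719, 0.0, 0.0, 0.0, -0.1833]
[0.793, 0.2274, 0.0, 0.0, 0.0, -0.1833]
```

Call:
jog_arm:
  plan:
    - {"x": 0.77, "y": -0.3, "z": 0.03, "wx": 0, "wy": 0, "wz": -0.18}
    - {"x": 0.77, "y": -0.3, "z": 0.03, "wx": 0, "wy": 0, "wz": -0.18}
    - {"x": 0.77, "y": -0.3, "z": 0.03, "wx": 0, "wy": 0, "wz": -0.18}
    - {"x": 0.77, "y": -0.3, "z": 0.03, "wx": 0, "wy": 0, "wz": -0.18}
    - {"x": 0.77, "y": -0.3, "z": 0.03, "wx": 0, "wy": 0, "wz": -0.18}

```text
t: 3.37
eef_pos: [0.5534, -0.0926, 0.3293]
tool_rot: [0.001, 0.8, 0.6, 0.005]
contact_force: [1.0, 1.5, 0.4]
gripper_width: 0.998
```

Call:
jog_arm:
  plan:
    - {"x": 0.92, "y": -0.07, "z": 0, "wx": 0, "wy": 0, "wz": -0.18}
    - {"x": 0.92, "y": -0.07, "z": 0, "wx": 0, "wy": 0, "wz": -0.18}
    - {"x": 0.92, "y": -0.07, "z": 0, "wx": 0, "wy": 0, "wz": -0.18}
    - {"x": 0.92, "y": -0.07, "z": 0, "wx": 0, "wy": 0, "wz": -0.18}
    - {"x": 0.92, "y": -0.07, "z": 0, "wx": 0, "wy": 0, "wz": -0.18}

```text
t: 3.78
eef_pos: [0.5916, 0.0917, 0.3304]
tool_rot: [0.002, 0.597, 0.802, 0.005]
contact_force: [0.6, 1.3, 0.6]
gripper_width: 1.003
```

Call:
jog_arm:
  plan:
    - {"x": 0.8, "y": 0.23, "z": 0, "wx": 0, "wy": 0, "wz": -0.19}
    - {"x": 0.8, "y": 0.23, "z": 0, "wx": 0, "wy": 0, "wz": -0.19}
    - {"x": 0.8, "y": 0.23, "z": 0, "wx": 0, "wy": 0, "wz": -0.19}
    - {"x": 0.8, "y": 0.23, "z": 0, "wx": 0, "wy": 0, "wz": -0.19}
    - {"x": 0.8, "y": 0.23, "z": 0, "wx": 0, "wy": 0, "wz": -0.19}
    - {"x": 0.8, "y": 0.23, "z": 0, "wx": 0, "wy": 0, "wz": -0.19}
    - {"x": 0.8, "y": 0.23, "z": 0, "wx": 0, "wy": 0, "wz": -0.19}

```text
t: 4.37
eef_pos: [0.5906, 0.2569, 0.3307]
tool_rot: [0.003, 0.337, 0.942, 0.004]
contact_force: [0.1, -1.1, 1.2]
gripper_width: 1.001
```

```bash
python3 - <<'E'
from h import *
p,r=tool();print(monitor.get_obs()['t'],p)
C,im=snap('wrist','w3');np.save('w3.npy',C[2])
for t,z in [('carrier_ribs',.03),('left_side_tab',.024),('right_side_tab',.024),('front_side_tab',.024)]:
    print(t,[(np.round(d['location'],1).tolist(),round(d['confidence'],2),onplane(C,d['location'],z).round(3)) for d in finder.place_of('wrist',t)[:4]])
E
```

```text
4.3667 [0.59057195 0.25690606 0.33071587]
carrier_ribs [([285.0, 153.8], 0.73, array([0.582, 0.277, 0.03 ]))]
left_side_tab []
right_side_tab [([277.9, 271.0], 0.6, array([0.717, 0.153, 0.024]))]
front_side_tab [([192.4, 145.4], 0.64, array([0.492, 0.185, 0.024])), ([22.3, 340.8], 0.31, array([ 0.545, -0.253,  0.024]))]
```

View pics/w3.png

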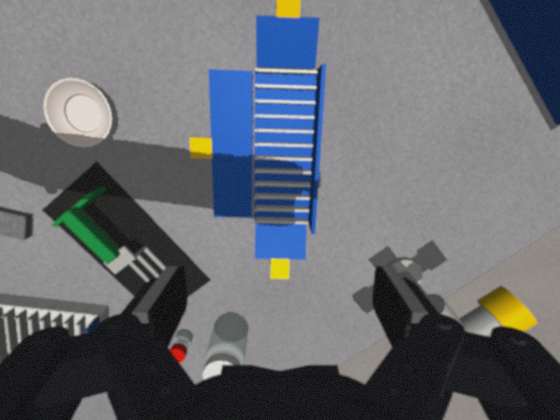

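```bash
python3 - <<'E'
from h import *
C=list(cal('wrist'));C[2]=np.load('w3.npy');im=cv2.imread('pics/w3.png')[:,:,::-1]
hsv=cv2.cvtColor(im,cv2.COLOR_RGB2HSV);m=cv2.inRange(hsv,(22,150,120),(35,255,255));n,_,st,ce=cv2.connectedComponentsWithStats(m)
for i in range(1,n):
    if st[i][4]>100: print('yellow',st[i],ce[i].round(1))
M=np.array([[0,-.176,.027],[-.114,0,.027],[-.0995,.1,.0265],[-.0995,-.1,.0265],[-.038,.1615,.0265],[.038,.1615,.0265],[-.038,-.1615,.0265],[.038,-.1615,.0265]])
px=np.array([(280,269),(201,147),(210,70),(213,217),(256,16),(319,17),(256,258),(306,259)],float)
f=lambda q:(proj(C,pts(q,M))-px).ravel()
s=least_squares(f,[.582,.28,.86],x_scale=[.01,.01,.03],loss='soft_l1');print(s.x,np.degrees(s.x[2]));print(s.fun.reshape(-1,2).round(1).tolist())
ys=np.arange(-.099,.0991,.018)
b=fitgrid(C,im,s.x,ys,-.038,.038,None);print(b[0],b[1],np.degrees(b[1][2]))
E
```

```text
yellow [276   0  24  17 384] [288.    7.8]
yellow [190 137  22  21 416] [200.1 147.2]
yellow [271 259  18  20 338] [279.5 268.6]
yellow [ 486  292   51   40 1123] [511.4 312.6]
[0.57763792 0.27821232 0.85605823] 49.048523677947806
[[0.2, -3.6], [0.1, 1.2], [-1.1, -0.4], [1.2, 0.2], [1.1, 0.5], [-0.2, 1.6], [-0.3, -1.9], [-0.8, -1.8]]
-155.37427 [0.57486104 0.27653931 0.85472934] 48.97238381346121
```

```bash
python3 - <<'E'
from h import *
D=np.radians
chain(([.438,.398,.12],down(D(139))),([.438,.398,.008],down(D(139))))
E
```

```text
[1.0431, 0.0536, 1.0541, 0.0032, 0.0011, 0.009]
[0.0, 0.0, 0.56, 0.0, 0.0, 0.0]
```

Call:
jog_arm:
  plan:
    - {"x": 1, "y": 0.053, "z": 0.5, "wx": 0.003, "wy": 0.001, "wz": 0.009}
    - {"x": 1, "y": 0.053, "z": 0.5, "wx": 0.003, "wy": 0.001, "wz": 0.009}
    - {"x": 1, "y": 0.053, "z": 1, "wx": 0.003, "wy": 0.001, "wz": 0.009}
    - {"x": 1, "y": 0.053, "z": 1, "wx": 0.003, "wy": 0.001, "wz": 0.009}
    - {"x": 1, "y": 0.053, "z": 1, "wx": 0.003, "wy": 0.001, "wz": 0.009}
    - {"x": 1, "y": 0.053, "z": 1, "wx": 0.003, "wy": 0.001, "wz": 0.009}
    - {"x": 1, "y": 0.053, "z": 1, "wx": 0.003, "wy": 0.001, "wz": 0.009}
    - {"x": 1, "y": 0.053, "z": 1, "wx": 0.003, "wy": 0.001, "wz": 0.009}
    - {"x": 1, "y": 0.053, "z": 1, "wx": 0.003, "wy": 0.001, "wz": 0.009}
    - {"x": 1, "y": 0.053, "z": 1, "wx": 0.003, "wy": 0.001, "wz": 0.009}
  hand: 0.3
  grip_force: 25

```text
t: 5.45
eef_pos: [0.4457, 0.3919, 0.1315]
tool_rot: [0.001, 0.351, 0.936, 0.0]
contact_force: [0.7, 0.5, 0.5]
gripper_width: 0.65
```

```bash
python3 - <<'E'
from h import *
D=np.radians
C,im=snap('wrist','w4');np.save('w4.npy',C[2])
hsv=cv2.cvtColor(im,cv2.COLOR_RGB2HSV);m=cv2.inRange(hsv,(22,150,90),(35,255,255));n,_,st,ce=cv2.connectedComponentsWithStats(m)
for i in range(1,n):
    if st[i][4]>100: print('yellow',st[i],ce[i].round(1),onplane(C,ce[i],.027).round(4))
print('expect center',pts((.5763,.2775,.855),[[0,.176,.027]]))
chain(([.438,.398,.008],down(D(139))))
E
```

```text
yellow [ 261  197   37   36 1260] [279.5 213.9] [0.4487 0.3887 0.027 ]
yellow [145 370  18  24 340] [154.1 381.6] [0.497  0.1863 0.027 ]
expect center [[0.44349552 0.39299446 0.027     ]]
[0.0526, -0.0061, 0.62, 0.0008, 0.0004, -0.0008]
```

Call:
jog_arm:
  plan:
    - {"x": 0.014, "y": 0, "z": 0.31, "wx": 0.001, "wy": 0, "wz": 0}
    - {"x": 0.014, "y": 0, "z": 0.62, "wx": 0.001, "wy": 0, "wz": 0}
    - {"x": 0.014, "y": 0, "z": 0.62, "wx": 0.001, "wy": 0, "wz": 0}
    - {"x": 0.014, "y": 0, "z": 0.62, "wx": 0.001, "wy": 0, "wz": 0}
    - {"x": 0.014, "y": 0, "z": 0.62, "wx": 0.001, "wy": 0, "wz": 0}

```text
t: 5.92
eef_pos: [0.4453, 0.3926, 0.0079]
tool_rot: [0.0, 0.352, 0.936, -0.002]
contact_force: [-0.1, 0.3, 0.2]
gripper_width: 0.649
```

Call:
jog_arm:
  plan:
    - {"x": 0, "y": 0, "z": 0, "wx": 0, "wy": 0, "wz": 0}
    - {"x": 0, "y": 0, "z": 0, "wx": 0, "wy": 0, "wz": 0}
    - {"x": 0, "y": 0, "z": 0, "wx": 0, "wy": 0, "wz": 0}
    - {"x": 0, "y": 0, "z": 0, "wx": 0, "wy": 0, "wz": 0}
    - {"x": 0, "y": 0, "z": 0, "wx": 0, "wy": 0, "wz": 0}
    - {"x": 0, "y": 0, "z": 0, "wx": 0, "wy": 0, "wz": 0}
  hand: -1
  grip_force: 25

```text
t: 6.42
eef_pos: [0.4455, 0.3926, 0.009]
tool_rot: [0.001, 0.352, 0.936, -0.001]
contact_force: [-3.9, -4.2, 3.6]
gripper_width: 0.322
```

Call:
jog_arm:
  plan:
    - {"x": -0.007, "y": 0, "z": -0.075, "wx": 0, "wy": 0, "wz": 0}
    - {"x": -0.029, "y": 0, "z": -0.147, "wx": 0, "wy": 0, "wz": 0}
    - {"x": -0.065, "y": 0, "z": -0.214, "wx": 0, "wy": 0, "wz": 0}
    - {"x": -0.113, "y": 0, "z": -0.272, "wx": 0, "wy": 0, "wz": 0}
    - {"x": -0.171, "y": 0, "z": -0.32, "wx": 0, "wy": 0, "wz": 0}
    - {"x": -0.238, "y": 0, "z": -0.356, "wx": 0, "wy": 0, "wz": 0}
    - {"x": -0.31, "y": 0, "z": -0.377, "wx": 0, "wy": 0, "wz": 0}
    - {"x": -0.385, "y": 0, "z": -0.384, "wx": 0, "wy": 0, "wz": 0}
    - {"x": -0.405, "y": 0, "z": -0.382, "wx": 0, "wy": 0, "wz": 0}
    - {"x": -0.41, "y": 0, "z": -0.382, "wx": 0, "wy": 0, "wz": 0}
    - {"x": -0.41, "y": 0, "z": -0.382, "wx": 0, "wy": 0, "wz": 0}

```text
t: 7.33
eef_pos: [0.4979, 0.3469, 0.0848]
tool_rot: [-0.006, 0.349, 0.937, 0.001]
contact_force: [-19.7, 14.6, -6.6]
gripper_width: 0.317
```

Call:
jog_arm:
  plan:
    - {"x": 0, "y": 0, "z": 0, "wx": 0, "wy": 0, "wz": 0}
    - {"x": 0, "y": 0, "z": 0, "wx": 0, "wy": 0, "wz": 0}
    - {"x": 0, "y": 0, "z": 0, "wx": 0, "wy": 0, "wz": 0}
    - {"x": 0, "y": 0, "z": 0, "wx": 0, "wy": 0, "wz": 0}
  hand: 0.3

```text
t: 7.67
eef_pos: [0.4997, 0.3463, 0.0853]
tool_rot: [-0.005, 0.35, 0.937, 0.002]
contact_force: [-0.3, 0.6, -0.0]
gripper_width: 0.649
```

Call:
jog_arm:
  plan:
    - {"x": 0, "y": 0, "z": -0.2, "wx": 0, "wy": 0, "wz": 0}
    - {"x": 0, "y": 0, "z": -0.4, "wx": 0, "wy": 0, "wz": 0}
    - {"x": 0, "y": 0, "z": -0.5, "wx": 0, "wy": 0, "wz": 0}
    - {"x": 0, "y": 0, "z": -0.6, "wx": 0, "wy": 0, "wz": 0}
    - {"x": 0, "y": 0, "z": -0.6, "wx": 0, "wy": 0, "wz": 0}

```text
t: 8.08
eef_pos: [0.5039, 0.3465, 0.2104]
tool_rot: [-0.002, 0.351, 0.936, 0.005]
contact_force: [0.7, -0.1, -0.1]
gripper_width: 0.649
```

```bash
python3 - <<'E'
from h import *
D=np.radians
for t in [.1835]:
    g=pts((.5775,.2775,.855),[[0,-.181,0]])[0];print(g)
p,r=tool();m=(p[:2]+g[:2])/2
chain(([*m,.22],down(D(139))),([*g[:2],.13],down(D(139))),([*g[:2],.008],down(D(139))))
E
```

```text
[0.71407734 0.15872445 0.        ]
[-0.7043, -0.0083, -0.0532, 0.0024, -0.0024, -0.0004]
[-0.7046, -0.0095, 0.45, 0.0, 0.0, 0.0]
[0.0, 0.0, 0.61, 0.0, 0.0, 0.0]
```

Call:
jog_arm:
  plan:
    - {"x": -0.7, "y": -0.01, "z": -0.05, "wx": 0.002, "wy": -0.002, "wz": 0}
    - {"x": -0.7, "y": -0.01, "z": -0.05, "wx": 0.002, "wy": -0.002, "wz": 0}
    - {"x": -0.7, "y": -0.01, "z": -0.05, "wx": 0.002, "wy": -0.002, "wz": 0}
    - {"x": -0.7, "y": -0.01, "z": -0.05, "wx": 0.002, "wy": -0.002, "wz": 0}

```text
t: 8.42
eef_pos: [0.614, 0.2455, 0.2192]
tool_rot: [0.002, 0.355, 0.935, -0.0]
contact_force: [0.5, -0.3, -0.9]
gripper_width: 0.65
```

Call:
jog_arm:
  plan:
    - {"x": -0.7, "y": -0.01, "z": 0.1, "wx": 0, "wy": 0, "wz": 0}
    - {"x": -0.7, "y": -0.01, "z": 0.2, "wx": 0, "wy": 0, "wz": 0}
    - {"x": -0.7, "y": -0.01, "z": 0.45, "wx": 0, "wy": 0, "wz": 0}
    - {"x": -0.7, "y": -0.01, "z": 0.45, "wx": 0, "wy": 0, "wz": 0}
    - {"x": -0.7, "y": -0.01, "z": 0.45, "wx": 0, "wy": 0, "wz": 0}
    - {"x": -0.7, "y": -0.01, "z": 0.45, "wx": 0, "wy": 0, "wz": 0}

```text
t: 8.92
eef_pos: [0.7179, 0.1447, 0.1246]
tool_rot: [0.0, 0.358, 0.934, -0.003]
contact_force: [-0.2, -1.2, -0.2]
gripper_width: 0.647
```

```bash
python3 - <<'E'
from h import *
D=np.radians
C,im=snap('wrist','w5');np.save('w5.npy',C[2])
hsv=cv2.cvtColor(im,cv2.COLOR_RGB2HSV);m=cv2.inRange(hsv,(22,150,90),(35,255,255));n,_,st,ce=cv2.connectedComponentsWithStats(m)
for i in range(1,n):
    if st[i][4]>100: print('yellow',st[i],ce[i].round(1),onplane(C,ce[i],.027).round(4))
e=pts((.5775,.2775,.855),[[0,-.176,.027],[0,-.181,.027]]);print(e)
print(tool()[0]);chain(([*e[1][:2],.008],down(D(139))))
E
```

```text
yellow [ 271  169   40   42 1616] [290.8 189.3] [0.7097 0.1623 0.027 ]
[[0.71030448 0.16200554 0.027     ]
 [0.71407734 0.15872445 0.027     ]]
[0.71732151 0.14873767 0.12755661]
[0.0466, 0.0278, 0.5976, -0.0007, 0.0006, -0.0043]
```

View pics/w5.png

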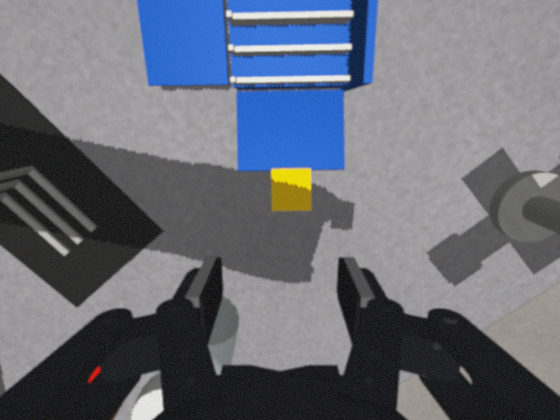

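The right tab is in clear view at (291,189), and the estimate agrees with it. Going down to grip it.

Call:
jog_arm:
  plan:
    - {"x": 0.047, "y": 0.028, "z": 0.1, "wx": 0, "wy": 0, "wz": -0.004}
    - {"x": 0.047, "y": 0.028, "z": 0.3, "wx": 0, "wy": 0, "wz": -0.004}
    - {"x": 0.047, "y": 0.028, "z": 0.5, "wx": 0, "wy": 0, "wz": -0.004}
    - {"x": 0.047, "y": 0.028, "z": 0.6, "wx": 0, "wy": 0, "wz": -0.004}
    - {"x": 0.047, "y": 0.028, "z": 0.6, "wx": 0, "wy": 0, "wz": -0.004}
    - {"x": 0.047, "y": 0.028, "z": 0.6, "wx": 0, "wy": 0, "wz": -0.004}

```text
t: 9.47
eef_pos: [0.7135, 0.1614, 0.009]
tool_rot: [0.0, 0.35, 0.937, -0.001]
contact_force: [0.3, 1.0, 0.4]
gripper_width: 0.648
```

Call:
jog_arm:
  plan:
    - {"x": 0, "y": 0, "z": 0, "wx": 0, "wy": 0, "wz": 0}
    - {"x": 0, "y": 0, "z": 0, "wx": 0, "wy": 0, "wz": 0}
    - {"x": 0, "y": 0, "z": 0, "wx": 0, "wy": 0, "wz": 0}
    - {"x": 0, "y": 0, "z": 0, "wx": 0, "wy": 0, "wz": 0}
    - {"x": 0, "y": 0, "z": 0, "wx": 0, "wy": 0, "wz": 0}
    - {"x": 0, "y": 0, "z": 0, "wx": 0, "wy": 0, "wz": 0}
  hand: -1
  grip_force: 25

```text
t: 9.97
eef_pos: [0.7129, 0.1599, 0.011]
tool_rot: [0.0, 0.35, 0.937, -0.002]
contact_force: [-4.9, -4.0, 2.2]
gripper_width: 0.323
```

Call:
jog_arm:
  plan:
    - {"x": 0.007, "y": 0, "z": -0.073, "wx": 0, "wy": 0, "wz": 0}
    - {"x": 0.028, "y": 0, "z": -0.142, "wx": 0, "wy": 0, "wz": 0}
    - {"x": 0.062, "y": 0, "z": -0.206, "wx": 0, "wy": 0, "wz": 0}
    - {"x": 0.108, "y": 0, "z": -0.262, "wx": 0, "wy": 0, "wz": 0}
    - {"x": 0.164, "y": 0, "z": -0.308, "wx": 0, "wy": 0, "wz": 0}
    - {"x": 0.228, "y": 0, "z": -0.342, "wx": 0, "wy": 0, "wz": 0}
    - {"x": 0.298, "y": 0, "z": -0.363, "wx": 0, "wy": 0, "wz": 0}
    - {"x": 0.37, "y": 0, "z": -0.37, "wx": 0, "wy": 0, "wz": 0}
    - {"x": 0.395, "y": 0, "z": -0.368, "wx": 0, "wy": 0, "wz": 0}
    - {"x": 0.395, "y": 0, "z": -0.368, "wx": 0, "wy": 0, "wz": 0}
    - {"x": 0.395, "y": 0, "z": -0.368, "wx": 0, "wy": 0, "wz": 0}

```text
t: 10.88
eef_pos: [0.6607, 0.2049, 0.0862]
tool_rot: [0.007, 0.353, 0.936, -0.003]
contact_force: [16.9, -9.3, -15.1]
gripper_width: 0.312
```

Call:
jog_arm:
  plan:
    - {"x": 0, "y": 0, "z": 0, "wx": 0, "wy": 0, "wz": 0}
    - {"x": 0, "y": 0, "z": 0, "wx": 0, "wy": 0, "wz": 0}
    - {"x": 0, "y": 0, "z": 0, "wx": 0, "wy": 0, "wz": 0}
    - {"x": 0, "y": 0, "z": 0, "wx": 0, "wy": 0, "wz": 0}
  hand: 0.3

```text
t: 11.22
eef_pos: [0.6608, 0.2066, 0.0881]
tool_rot: [0.008, 0.353, 0.936, -0.002]
contact_force: [-0.6, 0.9, 0.1]
gripper_width: 0.654
```

Call:
jog_arm:
  plan:
    - {"x": 0, "y": 0, "z": -0.2, "wx": 0, "wy": 0, "wz": 0}
    - {"x": 0, "y": 0, "z": -0.4, "wx": 0, "wy": 0, "wz": 0}
    - {"x": 0, "y": 0, "z": -0.6, "wx": 0, "wy": 0, "wz": 0}
    - {"x": 0, "y": 0, "z": -0.8, "wx": 0, "wy": 0, "wz": 0}
    - {"x": 0, "y": 0, "z": -1, "wx": 0, "wy": 0, "wz": 0}
    - {"x": 0, "y": 0, "z": -1, "wx": 0, "wy": 0, "wz": 0}

```text
t: 11.72
eef_pos: [0.6604, 0.2122, 0.2988]
tool_rot: [0.013, 0.352, 0.936, 0.004]
contact_force: [0.5, 0.8, 1.1]
gripper_width: 0.648
```

```bash
python3 - <<'E'
from h import *
C,im=snap('side','s1')
C,im=snap('top','t1')
D=np.radians
print(tool()[0])
chain(([.56,.07,.30],down(D(105))),([.47,-.03,.30],down(D(72))),([.44,-.02,.20],down(D(40))),([.46,0,.15],down(D(0))))
for t,z in [('spatula',0),('spatula_mid',.002),('disc1',.05)]:
    print(t,[(np.round(d['location'],1).tolist(),round(d['confidence'],2),onplane(C,d['location'],z).round(3)) for d in finder.place_of('top',t)[:4]])
a=cv2.resize(cv2.imread('pics/s1.png')[180:350,80:300],None,fx=2.5,fy=2.5);cv2.imwrite('pics/s1c.png',a)
E
```

```text
[0.65831978 0.21022806 0.29124264]
[-0.0929, -0.851, -0.048, 0.0038, 0.0048, 0.1877]
[-0.3665, -0.5641, 0.0, 0.0, 0.0, 0.1833]
[0.0012, -0.1581, 0.5, 0.0, 0.0, 0.1778]
[0.1409, -0.0123, 0.25, 0.0, 0.0, 0.2222]
spatula [([182.8, 318.3], 0.97, array([0.207, 0.241, 0.   ])), ([402.6, 340.3], 0.74, array([ 0.159, -0.303,  0.   ]))]
spatula_mid [([414.5, 333.0], 0.96, array([ 0.176, -0.333,  0.002]))]
disc1 [([403.0, 205.8], 0.82, array([ 0.486, -0.307,  0.05 ])), ([359.3, 156.2], 0.73, array([ 0.615, -0.202,  0.05 ])), ([174.7, 172.2], 0.49, array([0.571, 0.269, 0.05 ]))]
```

View pics/s1c.png

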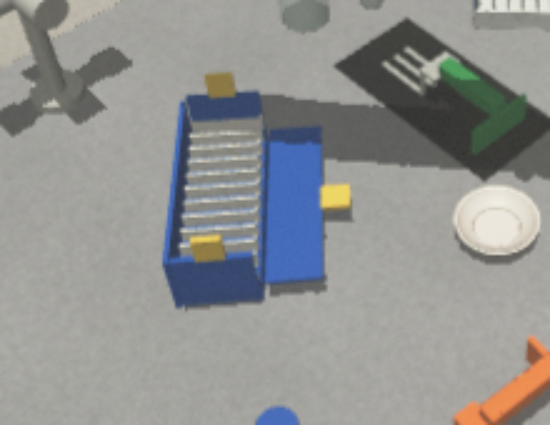

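Side crop: both side flaps are upright, with tabs at (220,85) and (207,248). The front flap is level and the spatula is still on its mat. Now the spatula.

Call:
jog_arm:
  plan:
    - {"x": -0.09, "y": -0.85, "z": -0.05, "wx": 0.004, "wy": 0.005, "wz": 0.188}
    - {"x": -0.09, "y": -0.85, "z": -0.05, "wx": 0.004, "wy": 0.005, "wz": 0.188}
    - {"x": -0.09, "y": -0.85, "z": -0.05, "wx": 0.004, "wy": 0.005, "wz": 0.188}
    - {"x": -0.09, "y": -0.85, "z": -0.05, "wx": 0.004, "wy": 0.005, "wz": 0.188}
    - {"x": -0.09, "y": -0.85, "z": -0.05, "wx": 0.004, "wy": 0.005, "wz": 0.188}

```text
t: 12.38
eef_pos: [0.5548, 0.0612, 0.2953]
tool_rot: [-0.003, 0.615, 0.789, -0.007]
contact_force: [0.9, -0.5, 0.1]
gripper_width: 0.651
```

Call:
jog_arm:
  plan:
    - {"x": -0.37, "y": -0.56, "z": 0, "wx": 0, "wy": 0, "wz": 0.183}
    - {"x": -0.37, "y": -0.56, "z": 0, "wx": 0, "wy": 0, "wz": 0.183}
    - {"x": -0.37, "y": -0.56, "z": 0, "wx": 0, "wy": 0, "wz": 0.183}
    - {"x": -0.37, "y": -0.56, "z": 0, "wx": 0, "wy": 0, "wz": 0.183}
    - {"x": -0.37, "y": -0.56, "z": 0, "wx": 0, "wy": 0, "wz": 0.183}

```text
t: 12.8
eef_pos: [0.4605, -0.0422, 0.2958]
tool_rot: [-0.001, 0.817, 0.577, -0.01]
contact_force: [0.7, 0.1, -0.3]
gripper_width: 0.651
```

Call:
jog_arm:
  plan:
    - {"x": 0, "y": -0.16, "z": 0.4, "wx": 0, "wy": 0, "wz": 0.18}
    - {"x": 0, "y": -0.16, "z": 0.4, "wx": 0, "wy": 0, "wz": 0.18}
    - {"x": 0, "y": -0.16, "z": 0.4, "wx": 0, "wy": 0, "wz": 0.18}
    - {"x": 0, "y": -0.16, "z": 0.4, "wx": 0, "wy": 0, "wz": 0.18}
    - {"x": 0, "y": -0.16, "z": 0.4, "wx": 0, "wy": 0, "wz": 0.18}

```text
t: 13.22
eef_pos: [0.4268, -0.0323, 0.2141]
tool_rot: [0.001, 0.946, 0.323, -0.012]
contact_force: [-0.3, 0.3, -0.1]
gripper_width: 0.651
```

Call:
jog_arm:
  plan:
    - {"x": 0, "y": 0, "z": 0.1, "wx": 0, "wy": 0, "wz": 0.22}
    - {"x": 0, "y": 0, "z": 0.1, "wx": 0, "wy": 0, "wz": 0.22}
    - {"x": 0, "y": 0, "z": 0.1, "wx": 0, "wy": 0, "wz": 0.22}
    - {"x": 0, "y": 0, "z": 0.1, "wx": 0, "wy": 0, "wz": 0.22}
    - {"x": 0, "y": 0, "z": 0.1, "wx": 0, "wy": 0, "wz": 0.22}
    - {"x": 0, "y": 0, "z": 0.1, "wx": 0, "wy": 0, "wz": 0.22}
    - {"x": 0, "y": 0, "z": 0.1, "wx": 0, "wy": 0, "wz": 0.22}
    - {"x": 0, "y": 0, "z": 0.1, "wx": 0, "wy": 0, "wz": 0.22}

```text
t: 13.88
eef_pos: [0.4256, -0.0324, 0.1932]
tool_rot: [0.005, 1.0, -0.015, -0.012]
contact_force: [0.1, -0.5, -0.7]
gripper_width: 0.65
```

```bash
python3 - <<'E'
from h import *
C,im=snap('wrist','w6');np.save('w6.npy',C[2]);print(tool()[0])
for t,z in [('spatula',0.002),('spatula_mid',.002),('mat',.0)]:
    print(t,[(np.round(d['location'],1).tolist(),round(d['confidence'],2),onplane(C,d['location'],z).round(3)) for d in finder.place_of('wrist',t)[:4]])
E
```

```text
[ 0.42578606 -0.03238565  0.19336208]
spatula [([250.1, 113.4], 0.69, array([ 0.495, -0.008,  0.002]))]
spatula_mid []
mat [([249.0, 62.9], 0.97, array([ 0.541, -0.009,  0.   ]))]
```

View pics/w6.png

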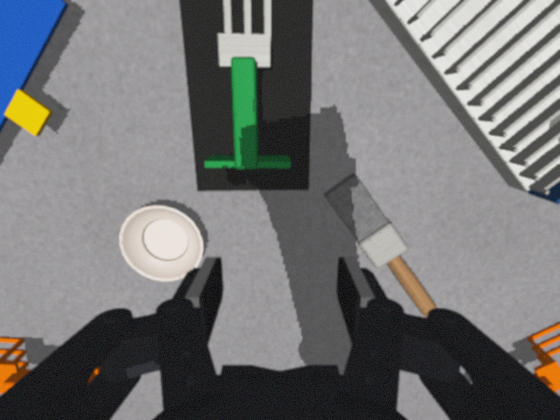

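```bash
python3 - <<'E'
from h import *
C=list(cal('wrist'));C[2]=np.load('w6.npy');im=cv2.imread('pics/w6.png')[:,:,::-1]
hsv=cv2.cvtColor(im,cv2.COLOR_RGB2HSV);m=cv2.inRange(hsv,(50,100,40),(80,255,255))
for r in (70,100,130,150,158,164,168):
    c=np.where(m[r])[0];print(r,c.min(),c.max())
rows=np.where(m[:,244])[0];print(rows.min(),rows.max())
f=onplane(C,(244,57.5),.058);b=onplane(C,(247,168),.058);print('front',f,'rear',b)
L=onplane(C,(205,164),.038),onplane(C,(291,164),.038);print('foot',L, np.linalg.norm(L[0]-L[1]))
m=[onplane(C,p,.002) for p in [(197,190),(308,189),(180,0),(313,0)]];print('mat',m)
E
```

```text
70 230 256
100 232 257
130 233 257
150 233 257
158 208 289
164 204 291
168 205 289
58 169
front [ 0.53844933 -0.00976442  0.058     ] rear [ 0.45117505 -0.00657122  0.058     ]
foot (array([0.45235516, 0.03416956, 0.038     ]), array([ 0.44981615, -0.04585661,  0.038     ])) 0.08006643624688915
mat [array([0.41845609, 0.05390644, 0.002     ]), array([ 0.41565839, -0.06509662,  0.002     ]), array([0.59323441, 0.04895935, 0.002     ]), array([ 0.59014842, -0.06976134,  0.002     ])]
```

```bash
python3 - <<'E'
from h import *
D=np.radians;g=[.5005,-.0077]
chain(([*g,.12],down(D(-1.9))),([*g,.028],down(D(-1.9))))
E
```

```text
[0.3756, -0.1391, 0.3593, 0.0034, 0.0071, 0.0005]
[0.0, 0.0, 0.46, 0.0, 0.0, 0.0]
```

Call:
jog_arm:
  plan:
    - {"x": 0.375, "y": -0.139, "z": 0.36, "wx": 0.003, "wy": 0.007, "wz": 0}
    - {"x": 0.375, "y": -0.139, "z": 0.36, "wx": 0.003, "wy": 0.007, "wz": 0}
    - {"x": 0.375, "y": -0.139, "z": 0.36, "wx": 0.003, "wy": 0.007, "wz": 0}
    - {"x": 0.375, "y": -0.139, "z": 0.36, "wx": 0.003, "wy": 0.007, "wz": 0}
    - {"x": 0.375, "y": -0.139, "z": 0.36, "wx": 0.003, "wy": 0.007, "wz": 0}
    - {"x": 0.375, "y": -0.139, "z": 0.36, "wx": 0.003, "wy": 0.007, "wz": 0}

```text
t: 14.58
eef_pos: [0.4998, -0.008, 0.1201]
tool_rot: [0.001, 1.0, -0.016, -0.001]
contact_force: [-0.6, -0.6, 0.7]
gripper_width: 0.648
```

```bash
python3 - <<'E'
from h import *
D=np.radians;g=[.5005,-.0077];print(tool()[0])
chain(([*g,.028],down(D(-1.9))))
C,im=snap('wrist','w7');hsv=cv2.cvtColor(im,cv2.COLOR_RGB2HSV);m=cv2.inRange(hsv,(50,100,40),(80,255,255))
for r in range(110,300,40):
    c=np.where(m[r])[0]
    if len(c): a,b=onplane(C,(c.min(),r),.058),onplane(C,(c.max()+1,r),.058);print(r,c.min(),c.max(),((a+b)/2).round(4),np.linalg.norm(a-b).round(4))
E
```

```text
[ 0.4997932  -0.00798866  0.12006306]
[0.0039, -0.0022, 0.4603, 0.0004, 0.0003, 0.0006]
190 263 293 [ 0.5253 -0.0087  0.058 ] 0.0204
230 263 291 [ 0.4972 -0.0071  0.058 ] 0.0199
270 227 327 [ 0.4669 -0.0061  0.058 ] 0.0719
```

Handle confirmed; going down and gripping it.

Call:
jog_arm:
  plan:
    - {"x": 0.004, "y": 0, "z": 0.2, "wx": 0, "wy": 0, "wz": 0}
    - {"x": 0.004, "y": 0, "z": 0.4, "wx": 0, "wy": 0, "wz": 0}
    - {"x": 0.004, "y": 0, "z": 0.46, "wx": 0, "wy": 0, "wz": 0}
    - {"x": 0.004, "y": 0, "z": 0.46, "wx": 0, "wy": 0, "wz": 0}
    - {"x": 0.004, "y": 0, "z": 0.46, "wx": 0, "wy": 0, "wz": 0}

```text
t: 15.05
eef_pos: [0.5005, -0.0087, 0.0293]
tool_rot: [0.001, 1.0, -0.016, 0.0]
contact_force: [-0.4, -0.2, 0.3]
gripper_width: 0.647
```

Call:
jog_arm:
  plan:
    - {"x": 0, "y": 0, "z": 0, "wx": 0, "wy": 0, "wz": 0}
    - {"x": 0, "y": 0, "z": 0, "wx": 0, "wy": 0, "wz": 0}
    - {"x": 0, "y": 0, "z": 0, "wx": 0, "wy": 0, "wz": 0}
    - {"x": 0, "y": 0, "z": 0, "wx": 0, "wy": 0, "wz": 0}
    - {"x": 0, "y": 0, "z": 0, "wx": 0, "wy": 0, "wz": 0}
    - {"x": 0, "y": 0, "z": 0, "wx": 0, "wy": 0, "wz": 0}
    - {"x": 0, "y": 0, "z": 0, "wx": 0, "wy": 0, "wz": 0}
    - {"x": 0, "y": 0, "z": 0, "wx": 0, "wy": 0, "wz": 0}
  hand: -1
  grip_force: 90

```text
t: 15.72
eef_pos: [0.5018, -0.0087, 0.0312]
tool_rot: [0.001, 1.0, -0.016, 0.002]
contact_force: [-2.8, -0.2, 11.5]
gripper_width: 0.219
```

```bash
python3 - <<'E'
from h import *
p,r=tool();print(p,r.as_rotvec(),monitor.get_obs()['contact_force'])
np.save('grasp.npy',np.r_[p,r.as_quat()])
print('yaw',np.degrees(np.arctan2(*r.as_matrix()[[1,0],0])))
D=np.radians
chain(([.50,-.01,.15],r),([.47,-.06,.2],down(D(-30))),([.44,-.12,.2],down(D(-47.5))))
E
```

```text
[ 0.50181009 -0.00874417  0.03124878] [ 3.13913716 -0.05041265  0.00496914] [-2.78675295 -0.20053961 11.52750663]
yaw -1.8399303277123176
[-0.0069, 0.0078, -0.5938, 0.0, 0.0, 0.0]
[-0.1411, 0.2552, -0.2499, 0.0004, -0.0012, 0.1564]
[0.0201, 0.3348, 0.0, 0.0, 0.0, 0.0972]
```

Call:
jog_arm:
  plan:
    - {"x": 0, "y": 0, "z": -0.1, "wx": 0, "wy": 0, "wz": 0}
    - {"x": 0, "y": 0, "z": -0.3, "wx": 0, "wy": 0, "wz": 0}
    - {"x": 0, "y": 0, "z": -0.5, "wx": 0, "wy": 0, "wz": 0}
    - {"x": 0, "y": 0, "z": -0.6, "wx": 0, "wy": 0, "wz": 0}
    - {"x": 0, "y": 0, "z": -0.6, "wx": 0, "wy": 0, "wz": 0}

```text
t: 16.13
eef_pos: [0.5049, -0.0082, 0.1569]
tool_rot: [0.001, 1.0, -0.016, 0.007]
contact_force: [0.8, -0.6, -1.3]
gripper_width: 0.224
```

Call:
jog_arm:
  plan:
    - {"x": -0.2, "y": 0.5, "z": -0.15, "wx": 0, "wy": 0, "wz": 0.25}
    - {"x": -0.2, "y": 0.5, "z": -0.15, "wx": 0, "wy": 0, "wz": 0.25}
    - {"x": -0.2, "y": 0.5, "z": -0.15, "wx": 0, "wy": 0, "wz": 0.25}
    - {"x": -0.2, "y": 0.5, "z": -0.15, "wx": 0, "wy": 0, "wz": 0.25}
    - {"x": -0.2, "y": 0.5, "z": -0.15, "wx": 0, "wy": 0, "wz": 0.25}
    - {"x": -0.2, "y": 0.5, "z": -0.15, "wx": 0, "wy": 0, "wz": 0.25}
    - {"x": -0.2, "y": 0.5, "z": -0.15, "wx": 0, "wy": 0, "wz": 0.25}
    - {"x": -0.2, "y": 0.5, "z": -0.15, "wx": 0, "wy": 0, "wz": 0.25}
    - {"x": -0.2, "y": 0.5, "z": -0.15, "wx": 0, "wy": 0, "wz": 0.25}

```text
t: 16.88
eef_pos: [0.4608, -0.1067, 0.1861]
tool_rot: [-0.001, 0.918, -0.397, 0.006]
contact_force: [0.0, 0.6, -0.8]
gripper_width: 0.216
```

```bash
python3 - <<'E'
from h import *
p,r=tool();print(p,'yaw',np.degrees(np.arctan2(*r.as_matrix()[[1,0],0])),r.as_matrix()[:,2])
C,im=snap('wrist','w8');np.save('w8.npy',C[2])
for t,z in [('rack_slots',.03),('disc1',.05),('spatula_mid',p[2]-.029)]:
    print(t,[(np.round(d['location'],1).tolist(),round(d['confidence'],2),onplane(C,d['location'],z).round(3)) for d in finder.place_of('wrist',t)[:4]])
cv2.imwrite('pics/w8b.png',cv2.resize(im[:,:,::-1],None,fx=1.42,fy=1.42))
E
```

```text
[ 0.46076766 -0.10674198  0.18613057] yaw -46.75847917240791 [ 0.0125337  -0.00226268 -0.99991889]
rack_slots [([317.6, 8.3], 0.77, array([ 0.546, -0.242,  0.03 ]))]
disc1 []
spatula_mid []
```

View pics/w8b.png

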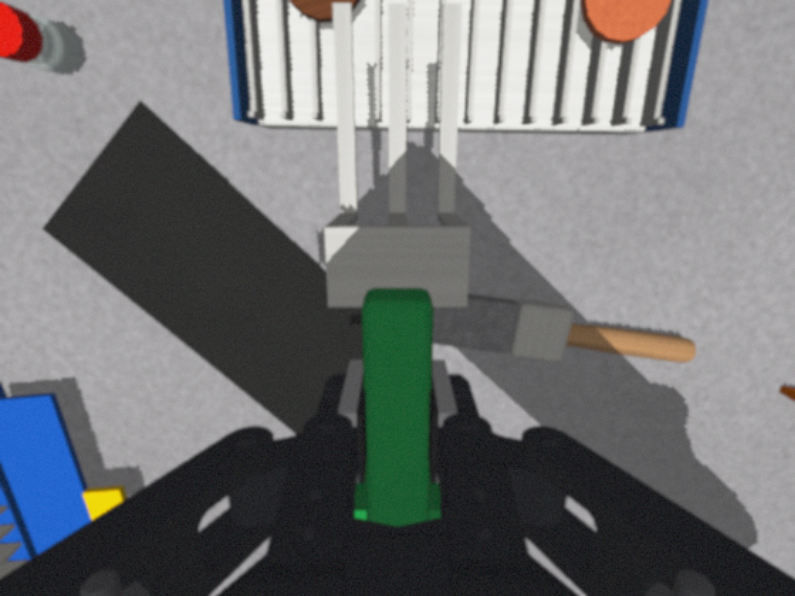

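Wrist view: the spatula is held straight in the fingers and its tines line up with the rack slots. The red disc is at the right, at (625,10), and the brown one at the left, at (325,5). I'll measure the rack from its blue end fences.

```bash
python3 - <<'E'
from h import *
C=list(cal('wrist'));C[2]=np.load('w8.npy');im=cv2.imread('pics/w8.png')[:,:,::-1]
hsv=cv2.cvtColor(im,cv2.COLOR_RGB2HSV);m=cv2.inRange(hsv,(105,110,30),(130,255,255))
for r in range(5,95,6):
    c=np.where(m[r,150:520])[0]+150
    l=c[c<220];R_=c[c>420]
    f=lambda a:(a.min(),a.max()) if len(a) else None
    print(r,f(l),f(R_), len(l) and onplane(C,(l.min(),r),.064).round(4), len(R_) and onplane(C,(R_.max()+1,r),.064).round(4))
# tine edges
g=im.min(2)
for r in (20,60,100,130):
    print(r,g[r,225:335].tolist() if r in(130,) else '')
p,_=tool()
E
```

```text
5 (np.int64(158), np.int64(168)) (np.int64(482), np.int64(496)) [ 0.6282 -0.1554  0.064 ] [ 0.4493 -0.3221  0.064 ]
11 (np.int64(159), np.int64(169)) (np.int64(479), np.int64(495)) [ 0.6254 -0.1528  0.064 ] [ 0.4467 -0.3194  0.064 ]
17 (np.int64(159), np.int64(169)) (np.int64(478), np.int64(494)) [ 0.6231 -0.1497  0.064 ] [ 0.444  -0.3166  0.064 ]
23 (np.int64(160), np.int64(170)) (np.int64(477), np.int64(493)) [ 0.6202 -0.1471  0.064 ] [ 0.4414 -0.3139  0.064 ]
29 (np.int64(160), np.int64(171)) (np.int64(476), np.int64(492)) [ 0.6179 -0.1439  0.064 ] [ 0.4387 -0.3111  0.064 ]
35 (np.int64(161), np.int64(170)) (np.int64(475), np.int64(491)) [ 0.6149 -0.1413  0.064 ] [ 0.4359 -0.3083  0.064 ]
41 (np.int64(161), np.int64(171)) (np.int64(474), np.int64(489)) [ 0.6125 -0.138   0.064 ] [ 0.4337 -0.305   0.064 ]
47 (np.int64(162), np.int64(171)) (np.int64(473), np.int64(488)) [ 0.6095 -0.1353  0.064 ] [ 0.431  -0.3021  0.064 ]
53 (np.int64(162), np.int64(172)) (np.int64(472), np.int64(487)) [ 0.6071 -0.132   0.064 ] [ 0.4282 -0.2992  0.064 ]
59 (np.int64(163), np.int64(172)) (np.int64(471)
[... 434 characters left out ...]
65), np.int64(173)) (np.int64(470), np.int64(481)) [ 0.5926 -0.1167  0.064 ] [ 0.4143 -0.2837  0.064 ]
89 None (np.int64(459), np.int64(478)) 0 [ 0.4124 -0.2795  0.064 ]
20 
60 
100 
130 [169, 171, 169, 168, 167, 165, 168, 166, 171, 173, 173, 172, 170, 179, 201, 210, 212, 214, 212, 214, 212, 215, 216, 216, 204, 179, 158, 155, 163, 166, 168, 167, 169, 169, 167, 165, 164, 152, 126, 99, 93, 93, 94, 92, 97, 96, 94, 95, 99, 109, 111, 115, 111, 111, 113, 112, 115, 114, 112, 117, 109, 99, 91, 92, 94, 91, 89, 95, 93, 92, 92, 93, 95, 93, 97, 93, 98, 95, 96, 97, 94, 94, 94, 96, 107, 113, 110, 114, 113, 114, 111, 116, 117, 115, 113, 105, 97, 95, 96, 98, 100, 115, 134, 158, 167, 168, 171, 167, 170, 166]
```

```bash
cat >> h.py <<'E'
RACK=(.5445,-.245,np.radians(-47.5)); CAR=(.5775,.2775,np.radians(49.0))
E
python3 - <<'E'
from h import *
C=list(cal('wrist'));E=np.load('w8.npy');p,r=tool()
z=p[2]-.029
C[2]=E
for px in [(397/1.42,2.5),(343/1.42,2.5),(452/1.42,2.5),(280,130),(244.5,130),(314.5,130)]:
    q=onplane(C,px,z+.003);print(px,r.inv().apply(q-p).round(4))
print('bridge',r.inv().apply(onplane(C,(325/1.42,228/1.42),z+.042)-p).round(4),r.inv().apply(onplane(C,(470/1.42,228/1.42),z+.042)-p).round(4))
for d in ([.4845,-.307],[.606,-.201]):
    a=RACK[2];v=np.array(d)-RACK[:2];print('disc local',v@[np.cos(a),np.sin(a)],v@[-np.sin(a),np.cos(a)])
E
```

```text
(279.5774647887324, 2.5) [0.1228 0.0007 0.0273]
(241.5492957746479, 2.5) [ 0.1228 -0.0168  0.0274]
(318.3098591549296, 2.5) [0.1228 0.0185 0.0271]
(280, 130) [0.0659 0.001  0.0267]
(244.5, 130) [ 0.0659 -0.0173  0.0268]
(314.5, 130) [0.0659 0.0187 0.0265]
bridge [ 0.0559 -0.0199 -0.0123] [ 0.056   0.0216 -0.0126]
disc local 0.005175782425288082 -0.08612323308077838
disc local 0.00910859494871766 0.07506852534891167
```

```bash
cat >> h.py <<'E'
def tcp(F,x,y,z): return (np.r_[pts(F,[[x,y,0]])[0][:2],z],down(F[2]))
def loc(F):
    p,r=tool();a=F[2];v=p[:2]-F[:2];m=r.as_matrix()
    print('t',monitor.get_obs()['t'],'local',(v@[np.cos(a),np.sin(a)]).round(4),(v@[-np.sin(a),np.cos(a)]).round(4),p[2].round(4),'dyaw',np.degrees(np.arctan2(m[1,0],m[0,0])-a).round(2),'tilt',np.degrees(r.inv().apply([0,0,-1])[:2]).round(2),'F',np.round(monitor.get_obs()['contact_force'],1))
E
python3 - <<'E'
from h import *
loc(RACK);chain(tcp(RACK,-.148,-.089,.12))
E
```

```text
t 17.0833 local -0.1582 0.0319 0.1864 dyaw 0.7 tilt [-0.6   0.46] F [-0.   0.3 -1.8]
[0.0404, 0.6076, 0.3275, -0.0026, -0.0033, 0.0039]
```

Call:
jog_arm:
  plan:
    - {"x": 0.04, "y": 0.61, "z": 0.1, "wx": -0.0026, "wy": -0.0033, "wz": 0.004}
    - {"x": 0.04, "y": 0.61, "z": 0.2, "wx": -0.0026, "wy": -0.0033, "wz": 0.004}
    - {"x": 0.04, "y": 0.61, "z": 0.33, "wx": -0.0026, "wy": -0.0033, "wz": 0.004}
    - {"x": 0.04, "y": 0.61, "z": 0.33, "wx": -0.0026, "wy": -0.0033, "wz": 0.004}
    - {"x": 0.04, "y": 0.61, "z": 0.33, "wx": -0.0026, "wy": -0.0033, "wz": 0.004}
    - {"x": 0.04, "y": 0.61, "z": 0.33, "wx": -0.0026, "wy": -0.0033, "wz": 0.004}
    - {"x": 0.04, "y": 0.61, "z": 0.33, "wx": -0.0026, "wy": -0.0033, "wz": 0.004}

```text
t: 17.67
eef_pos: [0.38, -0.1959, 0.1202]
tool_rot: [-0.0, 0.915, -0.402, 0.001]
contact_force: [0.3, 1.1, -0.1]
gripper_width: 0.219
```

```bash
python3 - <<'E'
from h import *
loc(RACK);p,r=tool()
C,im=snap('wrist','w9');np.save('w9.npy',C[2])
hsv=cv2.cvtColor(im,cv2.COLOR_RGB2HSV);m=cv2.inRange(hsv,(105,110,30),(130,255,255))
hits=[]
for q in range(5,200,15):
    c=np.where(m[q,280:])[0]+280
    if len(c): 
        v=onplane(C,(c.max()+1,q),.064)[:2]-RACK[:2];a=RACK[2];hits.append((v@[-np.sin(a),np.cos(a)]).round(4))
print('right fence outer y (expect -.123)',hits)
d=finder.place_of('wrist','disc1')
for e in d[:3]:
    v=onplane(C,e['location'],.05)[:2]-RACK[:2];print('disc',e['location'],e['confidence'],(v@[np.cos(a),np.sin(a)]).round(4),(v@[-np.sin(a),np.cos(a)]).round(4))
# overlay model: slat tops & disc
o=im[:,:,::-1].copy()
for k in range(14):
    y=-.117+.018*k;ab=proj(C,pts(RACK,[[-.06,y,.046],[.06,y,.046]]))
    cv2.line(o,*[tuple(int(t) for t in w) for w in ab],(0,0,255),1)
cv2.imwrite('pics/w9b.png',cv2.resize(o,None,fx=1.42,fy=1.42))
chain(tcp(RACK,-.146,-.089,.067))
E
```

```text
t 17.6667 local -0.1474 -0.0881 0.1202 dyaw 0.04 tilt [-0.08  0.06] F [ 0.3  1.1 -0.1]
right fence outer y (expect -.123) [np.float64(-0.1229), np.float64(-0.1228), np.float64(-0.1227), np.float64(-0.1225), np.float64(-0.1224), np.float64(-0.1223), np.float64(-0.1228)]
[0.0055, 0.0072, 0.2674, -0.0005, -0.0007, 0.0006]
```

View pics/w9b.png

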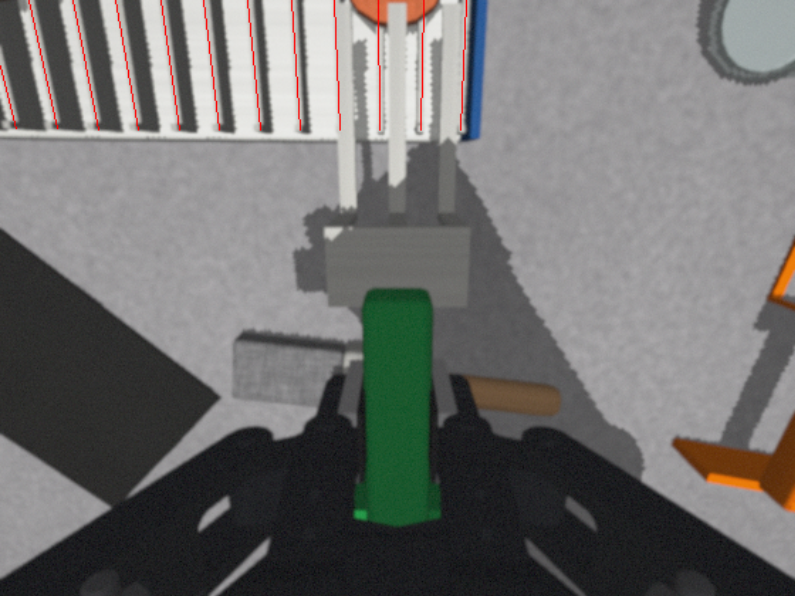

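```bash
python3 - <<'E'
import cv2
a=cv2.imread('pics/w9.png')[0:110,130:350];b=cv2.imread('pics/w9b.png')
b=cv2.resize(b,(560,420))[0:110,130:350]
import numpy as np
cv2.imwrite('pics/w9c.png',np.vstack([cv2.resize(x,None,fx=3.6,fy=2.7,interpolation=cv2.INTER_CUBIC) for x in (a,b)]))
E
```

```text
(no output)
```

View pics/w9c.png

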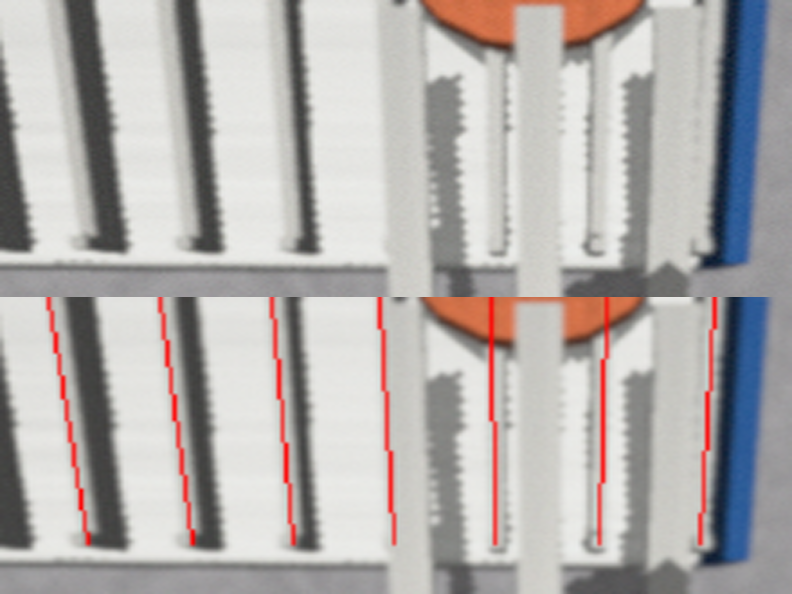

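The zoom shows the fitted slat lines on the grey slats to about 1 mm and the centre tine over its slot. Going down into the slots.

Call:
jog_arm:
  plan:
    - {"x": -0.003, "y": 0.007, "z": 0.1, "wx": -0.0005, "wy": -0.0007, "wz": 0.0006}
    - {"x": -0.003, "y": 0.007, "z": 0.16, "wx": -0.0005, "wy": -0.0007, "wz": 0.0006}
    - {"x": -0.003, "y": 0.007, "z": 0.2, "wx": -0.0005, "wy": -0.0007, "wz": 0.0006}
    - {"x": -0.003, "y": 0.007, "z": 0.23, "wx": -0.0005, "wy": -0.0007, "wz": 0.0006}
    - {"x": -0.003, "y": 0.007, "z": 0.267, "wx": -0.0005, "wy": -0.0007, "wz": 0.0006}
    - {"x": -0.003, "y": 0.007, "z": 0.267, "wx": -0.0005, "wy": -0.0007, "wz": 0.0006}
    - {"x": -0.003, "y": 0.007, "z": 0.267, "wx": -0.0005, "wy": -0.0007, "wz": 0.0006}

```text
t: 18.35
eef_pos: [0.3793, -0.1961, 0.0671]
tool_rot: [0.0, 0.915, -0.403, -0.0]
contact_force: [-0.3, -0.7, -0.5]
gripper_width: 0.218
```

```bash
python3 - <<'E'
from h import *
loc(RACK);p,r=tool()
C,im=snap('wrist','w10');np.save('w10.npy',C[2])
cv2.imwrite('pics/w10c.png',cv2.resize(im[0:150,180:400,::-1],None,fx=3.5,fy=3.5,interpolation=cv2.INTER_CUBIC))
chain(tcp(RACK,-.088,-.0893,.066))
E
```

```text
t 18.35 local -0.1477 -0.0888 0.0671 dyaw 0.01 tilt [ 0.02 -0.01] F [-0.3 -0.7 -0.5]
[0.2976, 0.0026, 0.0068, -0.0, -0.0001, -0.0]
```

View pics/w10c.png

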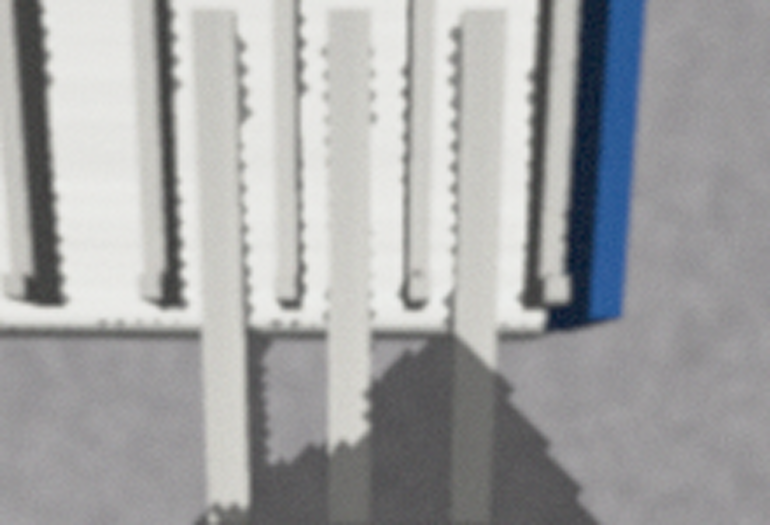

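Tines are centred in the slots with no contact force. I'll slide under the disc and then lift.

Call:
jog_arm:
  plan:
    - {"x": 0.05, "y": 0.003, "z": 0.007, "wx": 0, "wy": 0, "wz": 0}
    - {"x": 0.1, "y": 0.003, "z": 0.007, "wx": 0, "wy": 0, "wz": 0}
    - {"x": 0.15, "y": 0.003, "z": 0.007, "wx": 0, "wy": 0, "wz": 0}
    - {"x": 0.2, "y": 0.003, "z": 0.007, "wx": 0, "wy": 0, "wz": 0}
    - {"x": 0.25, "y": 0.003, "z": 0.007, "wx": 0, "wy": 0, "wz": 0}
    - {"x": 0.3, "y": 0.003, "z": 0.007, "wx": 0, "wy": 0, "wz": 0}
    - {"x": 0.3, "y": 0.003, "z": 0.007, "wx": 0, "wy": 0, "wz": 0}
    - {"x": 0.3, "y": 0.003, "z": 0.007, "wx": 0, "wy": 0, "wz": 0}

```text
t: 19.07
eef_pos: [0.4198, -0.2413, 0.0658]
tool_rot: [0.0, 0.915, -0.403, 0.0]
contact_force: [-0.6, 0.5, -0.0]
gripper_width: 0.218
```

Call:
jog_arm:
  plan:
    - {"x": 0, "y": 0, "z": -0.02, "wx": 0, "wy": 0, "wz": 0}
    - {"x": 0, "y": 0, "z": -0.04, "wx": 0, "wy": 0, "wz": 0}
    - {"x": 0, "y": 0, "z": -0.06, "wx": 0, "wy": 0, "wz": 0}
    - {"x": 0, "y": 0, "z": -0.1, "wx": 0, "wy": 0, "wz": 0}
    - {"x": 0, "y": 0, "z": -0.15, "wx": 0, "wy": 0, "wz": 0}
    - {"x": 0, "y": 0, "z": -0.2, "wx": 0, "wy": 0, "wz": 0}
    - {"x": 0, "y": 0, "z": -0.25, "wx": 0, "wy": 0, "wz": 0}
    - {"x": 0, "y": 0, "z": -0.3, "wx": 0, "wy": 0, "wz": 0}
    - {"x": 0, "y": 0, "z": -0.3, "wx": 0, "wy": 0, "wz": 0}

```text
t: 19.82
eef_pos: [0.4212, -0.2419, 0.1283]
tool_rot: [0.0, 0.915, -0.403, 0.002]
contact_force: [0.5, 0.1, -1.4]
gripper_width: 0.219
```

```bash
python3 - <<'E'
from h import *
loc(RACK);p,r=tool()
C,im=snap('wrist','w11')
hsv=cv2.cvtColor(im,cv2.COLOR_RGB2HSV);m=cv2.inRange(hsv,(0,110,60),(14,255,255));n,_,st,ce=cv2.connectedComponentsWithStats(m)
for i in range(1,n):
    if st[i][4]>150:
        x,y,w,h,_=st[i]; q=[r.inv().apply(onplane(C,u,p[2]-.029+.011)-p).round(4)[:2].tolist() for u in [(x,y+h/2),(x+w,y+h/2),(x+w/2,y),(x+w/2,y+h)]];print(st[i],q)
E
```

```text
t 19.8167 local -0.0856 -0.0889 0.1283 dyaw -0.05 tilt [-0.23  0.09] F [ 0.5  0.1 -1.4]
[ 226   23   95  104 7739] [[0.0914, -0.0243], [0.0914, 0.0199], [0.1128, -0.0021], [0.068, -0.0024]]
[   0   35   58   78 3650] [[0.0913, -0.1284], [0.0915, -0.102], [0.1075, -0.1114], [0.0742, -0.1193]]
[ 488  202   72  203 2835] [[-0.0302, 0.12], [-0.0299, 0.1604], [0.0301, 0.1272], [-0.1037, 0.1559]]
[535 225  25  65 355] [[-0.0013, 0.14], [-0.0013, 0.1533], [0.0175, 0.1421], [-0.0213, 0.1514]]
```

The disc is on the tines, centred at tool (0.090, -0.002). I'll carry it gently with smooth ramps.

```bash
cat >> h.py <<'E'
def ramp(*poses,n=10,extra=2):
    p,r=tool()
    for a in poses:
        d=np.array(rel(p,r,*a));
        for s in [3*u*u-2*u**3 for u in np.arange(1,n+1)/n]+[1]*extra: print((d*s).round(3).tolist())
        print(); p,r=np.array(a[0]),a[1]
E
python3 - <<'E'
from h import *
D=np.radians
p,r=tool()
chain(([p[0]-.005,p[1]+.12,.17],down(D(-33))),([.46,-.0,.17],down(D(5))),([.44,.12,.17],down(D(49))))
E
```

```text
[-0.459, -0.3868, -0.2147, -0.0002, -0.0009, -0.0808]
[-0.1455, -0.6313, 0.0, 0.0, 0.0, -0.2111]
[-0.0473, -0.6064, 0.0, 0.0, 0.0, -0.2444]
```

Call:
jog_arm:
  plan:
    - {"x": -0.014, "y": -0.012, "z": -0.007, "wx": 0, "wy": 0, "wz": -0.002}
    - {"x": -0.046, "y": -0.039, "z": -0.022, "wx": 0, "wy": 0, "wz": -0.008}
    - {"x": -0.101, "y": -0.085, "z": -0.047, "wx": 0, "wy": 0, "wz": -0.018}
    - {"x": -0.161, "y": -0.135, "z": -0.075, "wx": 0, "wy": 0, "wz": -0.028}
    - {"x": -0.23, "y": -0.193, "z": -0.108, "wx": 0, "wy": 0, "wz": -0.04}
    - {"x": -0.299, "y": -0.251, "z": -0.14, "wx": 0, "wy": 0, "wz": -0.052}
    - {"x": -0.359, "y": -0.302, "z": -0.168, "wx": 0, "wy": 0, "wz": -0.063}
    - {"x": -0.414, "y": -0.348, "z": -0.193, "wx": 0, "wy": 0, "wz": -0.072}
    - {"x": -0.446, "y": -0.375, "z": -0.209, "wx": 0, "wy": 0, "wz": -0.078}
    - {"x": -0.46, "y": -0.387, "z": -0.215, "wx": 0, "wy": -0.001, "wz": -0.081}
    - {"x": -0.46, "y": -0.387, "z": -0.215, "wx": 0, "wy": -0.001, "wz": -0.081}

```text
t: 20.78
eef_pos: [0.4159, -0.1209, 0.1705]
tool_rot: [-0.0, 0.959, -0.283, 0.0]
contact_force: [0.3, 0.5, -1.2]
gripper_width: 0.218
```

Call:
jog_arm:
  plan:
    - {"x": -0.004, "y": -0.019, "z": 0, "wx": 0, "wy": 0, "wz": -0.006}
    - {"x": -0.015, "y": -0.063, "z": 0, "wx": 0, "wy": 0, "wz": -0.021}
    - {"x": -0.032, "y": -0.139, "z": 0, "wx": 0, "wy": 0, "wz": -0.046}
    - {"x": -0.051, "y": -0.221, "z": 0, "wx": 0, "wy": 0, "wz": -0.074}
    - {"x": -0.073, "y": -0.316, "z": 0, "wx": 0, "wy": 0, "wz": -0.106}
    - {"x": -0.094, "y": -0.41, "z": 0, "wx": 0, "wy": 0, "wz": -0.137}
    - {"x": -0.113, "y": -0.492, "z": 0, "wx": 0, "wy": 0, "wz": -0.165}
    - {"x": -0.131, "y": -0.568, "z": 0, "wx": 0, "wy": 0, "wz": -0.19}
    - {"x": -0.141, "y": -0.612, "z": 0, "wx": 0, "wy": 0, "wz": -0.205}
    - {"x": -0.145, "y": -0.631, "z": 0, "wx": 0, "wy": 0, "wz": -0.211}
    - {"x": -0.145, "y": -0.631, "z": 0, "wx": 0, "wy": 0, "wz": -0.211}

```text
t: 21.7
eef_pos: [0.4602, 0.0014, 0.1704]
tool_rot: [-0.0, 0.999, 0.045, 0.0]
contact_force: [-0.4, -0.1, -2.4]
gripper_width: 0.215
```

```bash
python3 - <<'E'
from h import *
loc(CAR);p,r=tool();print(p)
a=tcp(CAR,-.183,.0368,.17);b=tcp(CAR,-.183,.0368,.088)
print(a[0])
chain(a,b,tcp(CAR,-.089,.0368,.088))
E
```

```text
t 21.7 local -0.2853 -0.0926 0.1704 dyaw -43.8 tilt [-0.04  0.05] F [-0.4 -0.1 -2.4]
[0.4601794  0.0014029  0.17037227]
[0.42966789 0.16353112 0.17      ]
[-0.0785, -0.8211, 0.0025, -0.0002, -0.0003, -0.2433]
[0.0, 0.0, 0.41, 0.0, 0.0, 0.0]
[0.47, -0.0, 0.0, 0.0, 0.0, 0.0]
```

Call:
jog_arm:
  plan:
    - {"x": -0.002, "y": -0.02, "z": 0, "wx": 0, "wy": 0, "wz": -0.006}
    - {"x": -0.007, "y": -0.072, "z": 0, "wx": 0, "wy": 0, "wz": -0.021}
    - {"x": -0.014, "y": -0.15, "z": 0, "wx": 0, "wy": 0, "wz": -0.044}
    - {"x": -0.024, "y": -0.246, "z": 0, "wx": 0, "wy": 0, "wz": -0.073}
    - {"x": -0.034, "y": -0.354, "z": 0, "wx": 0, "wy": 0, "wz": -0.105}
    - {"x": -0.045, "y": -0.465, "z": 0, "wx": 0, "wy": 0, "wz": -0.138}
    - {"x": -0.055, "y": -0.573, "z": 0, "wx": 0, "wy": 0, "wz": -0.17}
    - {"x": -0.064, "y": -0.67, "z": 0, "wx": 0, "wy": 0, "wz": -0.198}
    - {"x": -0.072, "y": -0.75, "z": 0, "wx": 0, "wy": 0, "wz": -0.222}
    - {"x": -0.077, "y": -0.8, "z": 0, "wx": 0, "wy": 0, "wz": -0.238}
    - {"x": -0.079, "y": -0.821, "z": 0.002, "wx": 0, "wy": 0, "wz": -0.243}
    - {"x": -0.079, "y": -0.821, "z": 0.002, "wx": 0, "wy": 0, "wz": -0.243}

```text
t: 22.7
eef_pos: [0.4292, 0.164, 0.1701]
tool_rot: [-0.0, 0.91, 0.415, 0.0]
contact_force: [-0.2, -0.1, -1.0]
gripper_width: 0.219
```

Call:
jog_arm:
  plan:
    - {"x": 0, "y": 0, "z": 0.012, "wx": 0, "wy": 0, "wz": 0}
    - {"x": 0, "y": 0, "z": 0.05, "wx": 0, "wy": 0, "wz": 0}
    - {"x": 0, "y": 0, "z": 0.1, "wx": 0, "wy": 0, "wz": 0}
    - {"x": 0, "y": 0, "z": 0.16, "wx": 0, "wy": 0, "wz": 0}
    - {"x": 0, "y": 0, "z": 0.22, "wx": 0, "wy": 0, "wz": 0}
    - {"x": 0, "y": 0, "z": 0.26, "wx": 0, "wy": 0, "wz": 0}
    - {"x": 0, "y": 0, "z": 0.3, "wx": 0, "wy": 0, "wz": 0}
    - {"x": 0, "y": 0, "z": 0.32, "wx": 0, "wy": 0, "wz": 0}
    - {"x": 0, "y": 0, "z": 0.32, "wx": 0, "wy": 0, "wz": 0}

```text
t: 23.45
eef_pos: [0.4287, 0.1637, 0.105]
tool_rot: [-0.0, 0.91, 0.415, -0.0]
contact_force: [1.1, 0.3, -1.4]
gripper_width: 0.219
```

```bash
python3 - <<'E'
from h import *
loc(CAR);p,r=tool()
C,im=snap('wrist','w12');np.save('w12.npy',C[2])
hsv=cv2.cvtColor(im,cv2.COLOR_RGB2HSV);m=cv2.inRange(hsv,(0,110,60),(14,255,255));n,_,st,ce=cv2.connectedComponentsWithStats(m)
for i in range(1,n):
    if st[i][4]>1500:
        x,y,w,h,_=st[i]; q=[r.inv().apply(onplane(C,u,p[2]-.029+.011)-p).round(4)[:2].tolist() for u in [(x,y+h/2),(x+w,y+h/2),(x+w/2,y),(x+w/2,y+h)]];print(st[i],q)
o=im[:,:,::-1].copy()
for k in range(12):
    y=-.099+.018*k;ab=proj(C,pts(CAR,[[-.038,y,.046],[.038,y,.046]]))
    cv2.line(o,*[tuple(int(t) for t in w) for w in ab],(0,0,255),1)
cv2.imwrite('pics/w12c.png',np.hstack([cv2.resize(q[0:190,120:440],None,fx=1.25*1,fy=2.5,interpolation=cv2.INTER_CUBIC) for q in (im[:,:,::-1],o)]))
chain(tcp(CAR,-.183,.0368,.088))
E
```

```text
t 23.45 local -0.1835 0.0376 0.105 dyaw -0.0 tilt [0.03 0.07] F [ 1.1  0.3 -1.4]
[ 226   23   95  104 7744] [[0.0907, -0.0248], [0.0907, 0.0193], [0.112, -0.0026], [0.0674, -0.0029]]
[   0  315  111   83 2885] [[-0.0676, -0.1689], [-0.0682, -0.1026], [-0.0388, -0.1301], [-0.0998, -0.1422]]
[0.0002, 0.0038, 0.0884, -0.0002, -0.0001, 0.0]
```

View pics/w12c.png

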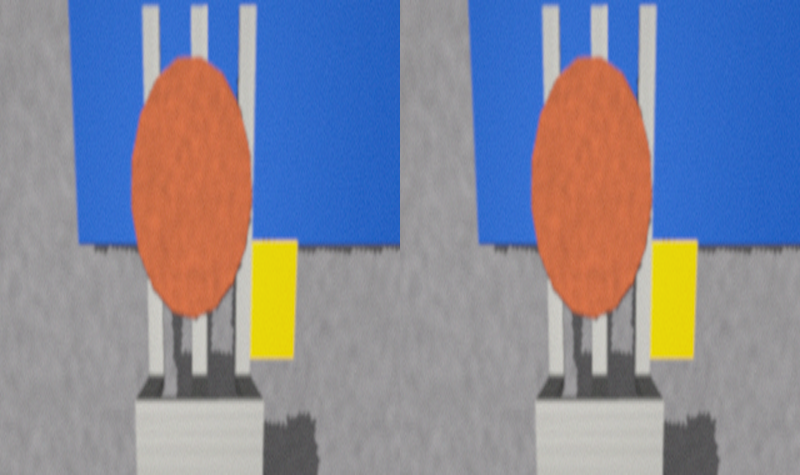

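Call:
jog_arm:
  plan:
    - {"x": 0.006, "y": 0.004, "z": 0, "wx": 0, "wy": 0, "wz": 0}
    - {"x": 0.02, "y": 0.004, "z": 0, "wx": 0, "wy": 0, "wz": 0}
    - {"x": 0.05, "y": 0.004, "z": 0, "wx": 0, "wy": 0, "wz": 0}
    - {"x": 0.09, "y": 0.004, "z": 0, "wx": 0, "wy": 0, "wz": 0}
    - {"x": 0.13, "y": 0.004, "z": 0, "wx": 0, "wy": 0, "wz": 0}
    - {"x": 0.17, "y": 0.004, "z": 0, "wx": 0, "wy": 0, "wz": 0}
    - {"x": 0.19, "y": 0.004, "z": 0, "wx": 0, "wy": 0, "wz": 0}
    - {"x": 0.2, "y": 0.004, "z": 0, "wx": 0, "wy": 0, "wz": 0}
    - {"x": 0.2, "y": 0.004, "z": 0, "wx": 0, "wy": 0, "wz": 0}

```text
t: 24.25
eef_pos: [0.4562, 0.1942, 0.1056]
tool_rot: [-0.001, 0.91, 0.415, 0.0]
contact_force: [-0.2, -0.1, -2.2]
gripper_width: 0.216
```

```bash
cat >> h.py <<'E'
def tloc(F,P):
    a=F[2];v=np.array(P)[:2]-F[:2];return np.round([v@[np.cos(a),np.sin(a)],v@[-np.sin(a),np.cos(a)]],4)
E
python3 - <<'E'
from h import *
C=list(cal('wrist'));C[2]=np.load('w12.npy');im=cv2.imread('pics/w12.png')[:,:,::-1]
hsv=cv2.cvtColor(im,cv2.COLOR_RGB2HSV);m=cv2.inRange(hsv,(22,150,90),(35,255,255));n,_,st,ce=cv2.connectedComponentsWithStats(m)
for i in range(1,n):
    if st[i][4]>300: x,y,w,h,_=st[i];print(st[i],'right edge,exp -.014:',tloc(CAR,onplane(C,(x+w,y+h/2),.027)),'top,-.0995; bottom -.1285',tloc(CAR,onplane(C,(x+w/2,y),.027)),tloc(CAR,onplane(C,(x+w/2,y+h),.027)))
loc(CAR)
C,im=snap('wrist','w13');np.save('w13.npy',C[2])
g=im.min(2).astype(float)
xs=[-.034,-.03,-.025,-.02,-.015]
# profile of brightness along y at rib plane
for x in (-.03,-.022):
    Y=np.arange(-.12,.1205,.001);uv=proj(C,pts(CAR,[[x,y,.046] for y in Y])).astype(np.float32)
    v=cv2.remap(im.min(2).astype(np.float32),uv[:,0],uv[:,1],cv2.INTER_LINEAR)[:,0]
    on=v>110;run=[]
    s=None
    for i,b in enumerate(on):
        if b and s is None:s=i
        if not b and s is not None: run.append((round((Y[s]+Y[i-1])/2*1000,1),i-s));s=None
    print(x,run)
cv2.imwrite('pics/w13c.png',cv2.resize(im[:,:,::-1],None,fx=1.42,fy=1.42))
E
```

```text
[ 321   97   37   46 1588] right edge,exp -.014: [-0.1143 -0.0144] top,-.0995; bottom -.1285 [-0.0999 -0.0014] [-0.1292 -0.003 ]
t 24.25 local -0.1425 0.0369 0.1056 dyaw 0.03 tilt [-0.03  0.06] F [-0.2 -0.1 -2.2]
-0.03 [(np.float64(-97.5), 4), (np.float64(-79.5), 4), (np.float64(-61.5), 4), (np.float64(-43.5), 4), (np.float64(-25.5), 4), (np.float64(-7.5), 4), (np.float64(13.5), 12), (np.float64(64.0), 5), (np.float64(82.0), 5), (np.float64(99.5), 4)]
-0.022 [(np.float64(-97.5), 4), (np.float64(-79.5), 4), (np.float64(-61.5), 4), (np.float64(-43.5), 4), (np.float64(-25.5), 4), (np.float64(-7.5), 4), (np.float64(14.0), 11), (np.float64(28.0), 5), (np.float64(60.5), 12), (np.float64(82.0), 5), (np.float64(99.5), 4)]
```

View pics/w13c.png

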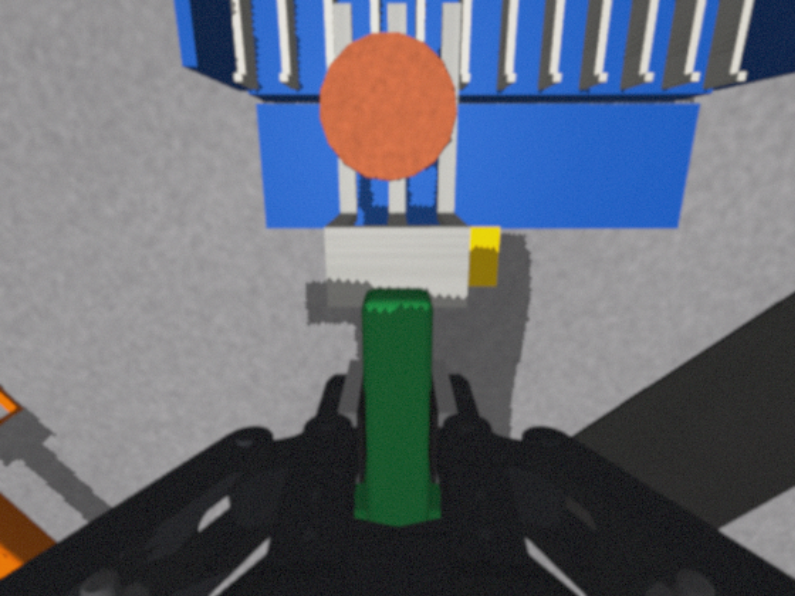

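Ribs show between the tines at (376,10) and (421,10), with the centre tine at 397 midway between them. The disc sits well at (388,105). Moving in.

Call:
jog_arm:
  plan:
    - {"x": 0.008, "y": 0, "z": 0.003, "wx": 0, "wy": 0, "wz": 0}
    - {"x": 0.028, "y": 0, "z": 0.01, "wx": 0, "wy": 0, "wz": 0}
    - {"x": 0.058, "y": 0, "z": 0.02, "wx": 0, "wy": 0, "wz": 0}
    - {"x": 0.094, "y": 0, "z": 0.03, "wx": 0, "wy": 0, "wz": 0}
    - {"x": 0.134, "y": 0, "z": 0.042, "wx": 0, "wy": 0, "wz": 0}
    - {"x": 0.174, "y": 0, "z": 0.055, "wx": 0, "wy": 0, "wz": 0}
    - {"x": 0.21, "y": 0, "z": 0.066, "wx": 0, "wy": 0, "wz": 0}
    - {"x": 0.24, "y": 0, "z": 0.077, "wx": 0, "wy": 0, "wz": 0}
    - {"x": 0.26, "y": 0, "z": 0.083, "wx": 0, "wy": 0, "wz": 0}
    - {"x": 0.267, "y": 0, "z": 0.085, "wx": 0, "wy": 0, "wz": 0}
    - {"x": 0.267, "y": 0, "z": 0.085, "wx": 0, "wy": 0, "wz": 0}

```text
t: 25.22
eef_pos: [0.4909, 0.2344, 0.0883]
tool_rot: [-0.001, 0.91, 0.415, -0.0]
contact_force: [-0.4, -0.5, -1.7]
gripper_width: 0.21
```

```bash
python3 - <<'E'
from h import *
loc(CAR);chain(tcp(CAR,-.089,.0369,.066))
E
```

```text
t 25.2167 local -0.0894 0.0371 0.0883 dyaw 0.03 tilt [0.01 0.07] F [-0.4 -0.5 -1.7]
[0.0019, 0.001, 0.1117, -0.0004, 0.0, 0.0002]
```

Lower it onto the ribs, then check the force before withdrawing.

Call:
jog_arm:
  plan:
    - {"x": 0, "y": 0.001, "z": 0.02, "wx": 0, "wy": 0, "wz": 0}
    - {"x": 0, "y": 0.001, "z": 0.045, "wx": 0, "wy": 0, "wz": 0}
    - {"x": 0, "y": 0.001, "z": 0.065, "wx": 0, "wy": 0, "wz": 0}
    - {"x": 0, "y": 0.001, "z": 0.085, "wx": 0, "wy": 0, "wz": 0}
    - {"x": 0, "y": 0.001, "z": 0.1, "wx": 0, "wy": 0, "wz": 0}
    - {"x": 0, "y": 0.001, "z": 0.112, "wx": 0, "wy": 0, "wz": 0}
    - {"x": 0, "y": 0.001, "z": 0.112, "wx": 0, "wy": 0, "wz": 0}
    - {"x": 0, "y": 0.001, "z": 0.112, "wx": 0, "wy": 0, "wz": 0}

```text
t: 25.88
eef_pos: [0.4909, 0.2343, 0.0658]
tool_rot: [-0.001, 0.91, 0.415, -0.0]
contact_force: [-0.2, 0.2, -0.8]
gripper_width: 0.217
```

```bash
python3 - <<'E'
from h import *
loc(CAR);chain(tcp(CAR,-.183,.0369,.066))
p,r=tool();C,im=snap('wrist','w14')
hsv=cv2.cvtColor(im,cv2.COLOR_RGB2HSV);m=cv2.inRange(hsv,(0,110,60),(14,255,255));n,_,st,ce=cv2.connectedComponentsWithStats(m)
for i in range(1,n):
    if st[i][4]>1500:
        x,y,w,h,_=st[i];print(st[i],[tloc(CAR,onplane(C,u,.054)).tolist() for u in [(x,y+h/2),(x+w,y+h/2),(x+w/2,y),(x+w/2,y+h)]])
E
```

```text
t 25.8833 local -0.0894 0.037 0.0658 dyaw 0.04 tilt [0.02 0.08] F [-0.2  0.2 -0.8]
[-0.468, 0.0, -0.0007, -0.0004, 0.0001, 0.0002]
[ 224   20   99  109 8443] [[0.0009, 0.0618], [0.0009, 0.0176], [0.0223, 0.0396], [-0.0226, 0.0398]]
```

Call:
jog_arm:
  plan:
    - {"x": -0.02, "y": 0, "z": 0, "wx": 0, "wy": 0, "wz": 0}
    - {"x": -0.07, "y": 0, "z": 0, "wx": 0, "wy": 0, "wz": 0}
    - {"x": -0.13, "y": 0, "z": 0, "wx": 0, "wy": 0, "wz": 0}
    - {"x": -0.19, "y": 0, "z": 0, "wx": 0, "wy": 0, "wz": 0}
    - {"x": -0.25, "y": 0, "z": 0, "wx": 0, "wy": 0, "wz": 0}
    - {"x": -0.31, "y": 0, "z": 0, "wx": 0, "wy": 0, "wz": 0}
    - {"x": -0.37, "y": 0, "z": 0, "wx": 0, "wy": 0, "wz": 0}
    - {"x": -0.43, "y": 0, "z": 0, "wx": 0, "wy": 0, "wz": 0}
    - {"x": -0.47, "y": 0, "z": 0, "wx": 0, "wy": 0, "wz": 0}
    - {"x": -0.47, "y": 0, "z": 0, "wx": 0, "wy": 0, "wz": 0}

```text
t: 26.77
eef_pos: [0.428, 0.1613, 0.0658]
tool_rot: [-0.0, 0.91, 0.414, -0.001]
contact_force: [-0.9, 0.7, -0.9]
gripper_width: 0.22
```

Call:
jog_arm:
  plan:
    - {"x": 0, "y": 0, "z": -0.2, "wx": 0, "wy": 0, "wz": 0}
    - {"x": 0, "y": 0, "z": -0.4, "wx": 0, "wy": 0, "wz": 0}
    - {"x": 0, "y": 0, "z": -0.5, "wx": 0, "wy": 0, "wz": 0}
    - {"x": 0, "y": 0, "z": -0.5, "wx": 0, "wy": 0, "wz": 0}

```text
t: 27.1
eef_pos: [0.4313, 0.1635, 0.1704]
tool_rot: [0.0, 0.91, 0.415, 0.003]
contact_force: [0.5, 0.4, -1.4]
gripper_width: 0.217
```

```bash
python3 - <<'E'
from h import *
loc(CAR)
p,r=tool();print(p);C,im=snap('top','t2')
b=cv2.resize(im[140:210,130:220,::-1],None,fx=7,fy=7,interpolation=cv2.INTER_CUBIC)
cv2.imwrite('pics/t2c.png',b)
print('discs',[(np.round(d['location'],1).tolist(),round(d['confidence'],2),onplane(C,d['location'],.05).round(3),tloc(CAR,onplane(C,d['location'],.05)),tloc(RACK,onplane(C,d['location'],.05))) for d in finder.place_of('top','disc2')[:4]])
D=np.radians
chain(([.45,.06,.17],down(D(5))),([.45,-.03,.15],down(D(-30))),tcp(RACK,-.18,.0728,.12))
E
```

```text
t 27.1 local -0.182 0.0355 0.1704 dyaw -0.02 tilt [-0.34 -0.19] F [ 0.5  0.4 -1.4]
[0.43133906 0.16345396 0.17035013]
discs [([359.9, 156.9], 0.79, array([ 0.614, -0.203,  0.05 ]), array([-0.3391, -0.3425]), array([0.0158, 0.0791]))]
[-0.314, 0.4134, -0.018, 0.0001, 0.0, 0.2442]
[-0.0392, 0.4483, 0.1, 0.0, 0.0, 0.1944]
[0.1978, 0.0769, 0.15, 0.0, 0.0, 0.0972]
```

Call:
jog_arm:
  plan:
    - {"x": -0.31, "y": 0.41, "z": -0.02, "wx": 0, "wy": 0, "wz": 0.244}
    - {"x": -0.31, "y": 0.41, "z": -0.02, "wx": 0, "wy": 0, "wz": 0.244}
    - {"x": -0.31, "y": 0.41, "z": -0.02, "wx": 0, "wy": 0, "wz": 0.244}
    - {"x": -0.31, "y": 0.41, "z": -0.02, "wx": 0, "wy": 0, "wz": 0.244}
    - {"x": -0.31, "y": 0.41, "z": -0.02, "wx": 0, "wy": 0, "wz": 0.244}
    - {"x": -0.31, "y": 0.41, "z": -0.02, "wx": 0, "wy": 0, "wz": 0.244}
    - {"x": -0.31, "y": 0.41, "z": -0.02, "wx": 0, "wy": 0, "wz": 0.244}

```text
t: 27.78
eef_pos: [0.449, 0.0607, 0.1687]
tool_rot: [0.0, 0.999, 0.042, -0.002]
contact_force: [0.1, 0.6, -1.2]
gripper_width: 0.222
```

Call:
jog_arm:
  plan:
    - {"x": -0.04, "y": 0.45, "z": 0.1, "wx": 0, "wy": 0, "wz": 0.194}
    - {"x": -0.04, "y": 0.45, "z": 0.1, "wx": 0, "wy": 0, "wz": 0.194}
    - {"x": -0.04, "y": 0.45, "z": 0.1, "wx": 0, "wy": 0, "wz": 0.194}
    - {"x": -0.04, "y": 0.45, "z": 0.1, "wx": 0, "wy": 0, "wz": 0.194}
    - {"x": -0.04, "y": 0.45, "z": 0.1, "wx": 0, "wy": 0, "wz": 0.194}
    - {"x": -0.04, "y": 0.45, "z": 0.1, "wx": 0, "wy": 0, "wz": 0.194}

```text
t: 28.28
eef_pos: [0.4477, -0.0298, 0.1475]
tool_rot: [0.001, 0.965, -0.261, -0.002]
contact_force: [-0.4, -0.7, -0.7]
gripper_width: 0.219
```

```bash
python3 - <<'E'
from h import *
loc(RACK);chain(tcp(RACK,-.15,.0728,.12))
E
```

```text
t 28.2833 local -0.2241 0.074 0.1475 dyaw 17.28 tilt [ 0.24 -0.21] F [-0.4 -0.7 -0.7]
[0.3525, 0.1153, 0.1365, 0.0013, 0.0011, 0.096]
```

Call:
jog_arm:
  plan:
    - {"x": 0.1, "y": 0.04, "z": 0.03, "wx": 0.001, "wy": 0.001, "wz": 0.05}
    - {"x": 0.35, "y": 0.115, "z": 0.136, "wx": 0.001, "wy": 0.001, "wz": 0.096}
    - {"x": 0.35, "y": 0.115, "z": 0.136, "wx": 0.001, "wy": 0.001, "wz": 0.096}
    - {"x": 0.35, "y": 0.115, "z": 0.136, "wx": 0.001, "wy": 0.001, "wz": 0.096}
    - {"x": 0.35, "y": 0.115, "z": 0.136, "wx": 0.001, "wy": 0.001, "wz": 0.096}
    - {"x": 0.35, "y": 0.115, "z": 0.136, "wx": 0.001, "wy": 0.001, "wz": 0.096}

```text
t: 28.78
eef_pos: [0.4956, -0.0839, 0.1196]
tool_rot: [0.0, 0.916, -0.4, -0.001]
contact_force: [-0.8, 0.2, -0.8]
gripper_width: 0.216
```

```bash
python3 - <<'E'
from h import *
loc(RACK);p,r=tool()
C,im=snap('wrist','w15');np.save('w15.npy',C[2])
hsv=cv2.cvtColor(im,cv2.COLOR_RGB2HSV);m=cv2.inRange(hsv,(105,110,30),(130,255,255))
print('left fence outer y (exp .123)',[tloc(RACK,onplane(C,(np.where(m[q,:280])[0].min(),q),.064))[1] for q in range(3,90,15) if m[q,:280].any()])
o=im[:,:,::-1].copy()
for k in range(14):
    y=-.117+.018*k;ab=proj(C,pts(RACK,[[-.06,y,.046],[.06,y,.046]]))
    cv2.line(o,*[tuple(int(t) for t in w) for w in ab],(0,0,255),1)
a=[cv2.resize(x[0:110,150:400],None,fx=3.2,fy=2.7,interpolation=cv2.INTER_CUBIC) for x in (im[:,:,::-1],o)]
cv2.imwrite('pics/w15c.png',np.vstack(a))
m=cv2.inRange(hsv,(0,80,20),(14,255,255));n,_,st,ce=cv2.connectedComponentsWithStats(m)
for i in range(1,n):
    if st[i][4]>100:
        x,y,w,h,_=st[i];print(st[i],[tloc(RACK,onplane(C,u,.054)).tolist() for u in [(x,y),(x+w,y),(x+w/2,y+h)]])
chain(tcp(RACK,-.15,.0728,.066))
E
```

```text
t 28.7833 local -0.1518 0.0728 0.1196 dyaw 0.31 tilt [ 0.1  -0.11] F [-0.8  0.2 -0.8]
left fence outer y (exp .123) [np.float64(0.1226), np.float64(0.1227), np.float64(0.1227), np.float64(0.1222), np.float64(0.1223), np.float64(0.1223)]
[  0   0  10  31 173] [[-0.0188, 0.2289], [-0.0187, 0.2235], [-0.0341, 0.2302]]
[0.0096, 0.0006, 0.2695, 0.0005, 0.0004, 0.0016]
```

View pics/w15c.png

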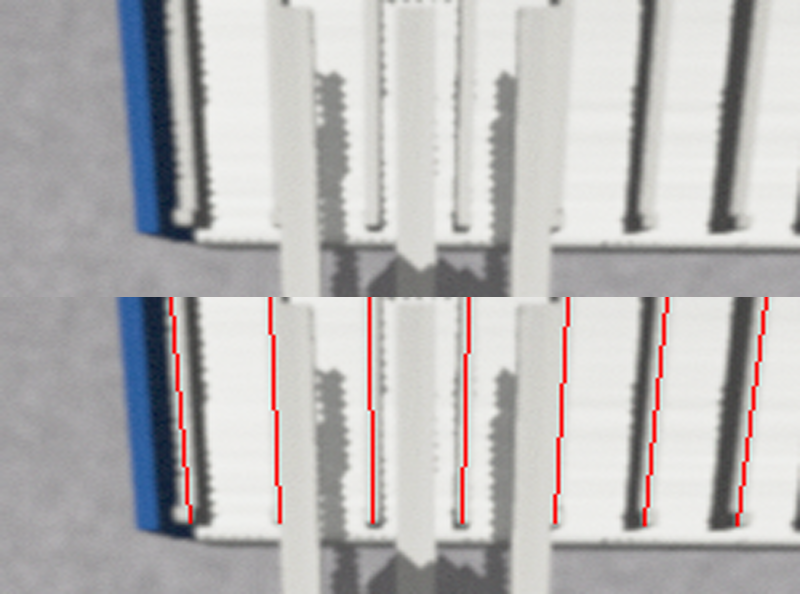

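The centre tine at column 416 sits between slats at 374 and 462. Going down, then sliding under and lifting.

Call:
jog_arm:
  plan:
    - {"x": 0, "y": 0.001, "z": 0.1, "wx": 0.0005, "wy": 0.0004, "wz": 0.0016}
    - {"x": 0, "y": 0.001, "z": 0.16, "wx": 0.0005, "wy": 0.0004, "wz": 0.0016}
    - {"x": 0, "y": 0.001, "z": 0.2, "wx": 0.0005, "wy": 0.0004, "wz": 0.0016}
    - {"x": 0, "y": 0.001, "z": 0.24, "wx": 0.0005, "wy": 0.0004, "wz": 0.0016}
    - {"x": 0, "y": 0.001, "z": 0.267, "wx": 0.0005, "wy": 0.0004, "wz": 0.0016}
    - {"x": 0, "y": 0.001, "z": 0.267, "wx": 0.0005, "wy": 0.0004, "wz": 0.0016}
    - {"x": 0, "y": 0.001, "z": 0.267, "wx": 0.0005, "wy": 0.0004, "wz": 0.0016}

```text
t: 29.42
eef_pos: [0.4955, -0.0837, 0.0666]
tool_rot: [-0.0, 0.915, -0.403, -0.0]
contact_force: [0.5, 0.2, -0.7]
gripper_width: 0.221
```

```bash
python3 - <<'E'
from h import *
loc(RACK);chain(tcp(RACK,-.081,.0728,.066))
E
```

```text
t 29.4167 local -0.152 0.0728 0.0666 dyaw 0.02 tilt [0.   0.01] F [ 0.5  0.2 -0.7]
[0.3549, 0.0003, 0.0032, -0.0, 0.0, 0.0001]
```

Call:
jog_arm:
  plan:
    - {"x": 0.05, "y": 0, "z": 0.003, "wx": 0, "wy": 0, "wz": 0}
    - {"x": 0.1, "y": 0, "z": 0.003, "wx": 0, "wy": 0, "wz": 0}
    - {"x": 0.15, "y": 0, "z": 0.003, "wx": 0, "wy": 0, "wz": 0}
    - {"x": 0.2, "y": 0, "z": 0.003, "wx": 0, "wy": 0, "wz": 0}
    - {"x": 0.25, "y": 0, "z": 0.003, "wx": 0, "wy": 0, "wz": 0}
    - {"x": 0.3, "y": 0, "z": 0.003, "wx": 0, "wy": 0, "wz": 0}
    - {"x": 0.35, "y": 0, "z": 0.003, "wx": 0, "wy": 0, "wz": 0}
    - {"x": 0.355, "y": 0, "z": 0.003, "wx": 0, "wy": 0, "wz": 0}
    - {"x": 0.355, "y": 0, "z": 0.003, "wx": 0, "wy": 0, "wz": 0}

```text
t: 30.17
eef_pos: [0.5439, -0.1367, 0.0659]
tool_rot: [-0.0, 0.915, -0.403, 0.0]
contact_force: [0.3, -0.2, -2.0]
gripper_width: 0.216
```

```bash
cat >> h.py <<'E'
def discon(name,h,lo=(0,60,15),hi=(16,255,255)):
    p,r=tool();C,im=snap('wrist',name)
    hsv=cv2.cvtColor(im,cv2.COLOR_RGB2HSV);m=cv2.inRange(hsv,lo,hi);m[:,:150]=0;m[:,420:]=0;m[200:]=0;n,_,st,ce=cv2.connectedComponentsWithStats(m)
    for i in range(1,n):
        if st[i][4]>1500:
            x,y,w,hh,_=st[i];Q=[onplane(C,u,h) for u in [(x,y+hh/2),(x+w,y+hh/2),(x+w/2,y),(x+w/2,y+hh)]];print(st[i],'tool',[r.inv().apply(q-p).round(4)[:2].tolist() for q in Q]);print('car',[tloc(CAR,q).tolist() for q in Q],'rack',[tloc(RACK,q).tolist() for q in Q])
E
python3 - <<'E'
from h import *
loc(RACK);discon('w16',.054)
E
```

```text
t 30.1667 local -0.0802 0.0727 0.0659 dyaw -0.04 tilt [-0.    0.01] F [ 0.3 -0.2 -2. ]
[ 226   16  100  108 8514] tool [[0.0928, -0.0232], [0.0928, 0.0213], [0.1138, -0.0009], [0.0697, -0.0011]]
car [[-0.3222, -0.3412], [-0.3664, -0.3362], [-0.3467, -0.3596], [-0.3415, -0.3157]] rack [[0.0126, 0.0959], [0.0125, 0.0514], [0.0336, 0.0735], [-0.0106, 0.0737]]
```

Call:
jog_arm:
  plan:
    - {"x": 0, "y": 0, "z": -0.02, "wx": 0, "wy": 0, "wz": 0}
    - {"x": 0, "y": 0, "z": -0.04, "wx": 0, "wy": 0, "wz": 0}
    - {"x": 0, "y": 0, "z": -0.06, "wx": 0, "wy": 0, "wz": 0}
    - {"x": 0, "y": 0, "z": -0.1, "wx": 0, "wy": 0, "wz": 0}
    - {"x": 0, "y": 0, "z": -0.16, "wx": 0, "wy": 0, "wz": 0}
    - {"x": 0, "y": 0, "z": -0.24, "wx": 0, "wy": 0, "wz": 0}
    - {"x": 0, "y": 0, "z": -0.32, "wx": 0, "wy": 0, "wz": 0}
    - {"x": 0, "y": 0, "z": -0.4, "wx": 0, "wy": 0, "wz": 0}
    - {"x": 0, "y": 0, "z": -0.46, "wx": 0, "wy": 0, "wz": 0}
    - {"x": 0, "y": 0, "z": -0.5, "wx": 0, "wy": 0, "wz": 0}
    - {"x": 0, "y": 0, "z": -0.52, "wx": 0, "wy": 0, "wz": 0}
    - {"x": 0, "y": 0, "z": -0.52, "wx": 0, "wy": 0, "wz": 0}

```text
t: 31.22
eef_pos: [0.5438, -0.1362, 0.1708]
tool_rot: [-0.0, 0.915, -0.403, 0.0]
contact_force: [0.5, -0.4, -1.2]
gripper_width: 0.214
```

```bash
python3 - <<'E'
from h import *
D=np.radians
loc(RACK);p,r=tool();discon('w17',p[2]-.018)
chain(([.48,-.04,.17],down(D(-35))),([.47,.05,.17],down(D(8))),tcp(CAR,-.183,-.0346,.17))
E
```

```text
t 31.2167 local -0.0807 0.073 0.1708 dyaw 0.0 tilt [-0.04  0.05] F [ 0.5 -0.4 -1.2]
[ 227   14   97  106 7871] tool [[0.0948, -0.0237], [0.0948, 0.0211], [0.1162, -0.0012], [0.0713, -0.0014]]
car [[-0.3215, -0.3429], [-0.3659, -0.3378], [-0.3462, -0.3615], [-0.341, -0.317]] rack [[0.0141, 0.0967], [0.0141, 0.052], [0.0355, 0.0743], [-0.0094, 0.0744]]
[-0.5681, -0.0912, -0.0002, -0.0, 0.0002, -0.0694]
[-0.2991, -0.3399, 0.0, 0.0, 0.0, -0.2389]
[0.1135, -0.3208, 0.0, 0.0, 0.0, -0.2278]
```

Call:
jog_arm:
  plan:
    - {"x": -0.017, "y": -0.003, "z": 0, "wx": 0, "wy": 0, "wz": -0.002}
    - {"x": -0.057, "y": -0.009, "z": 0, "wx": 0, "wy": 0, "wz": -0.007}
    - {"x": -0.125, "y": -0.02, "z": 0, "wx": 0, "wy": 0, "wz": -0.015}
    - {"x": -0.2, "y": -0.032, "z": 0, "wx": 0, "wy": 0, "wz": -0.024}
    - {"x": -0.284, "y": -0.046, "z": 0, "wx": 0, "wy": 0, "wz": -0.035}
    - {"x": -0.369, "y": -0.059, "z": 0, "wx": 0, "wy": 0, "wz": -0.045}
    - {"x": -0.443, "y": -0.071, "z": 0, "wx": 0, "wy": 0, "wz": -0.054}
    - {"x": -0.511, "y": -0.082, "z": 0, "wx": 0, "wy": 0, "wz": -0.062}
    - {"x": -0.551, "y": -0.088, "z": 0, "wx": 0, "wy": 0, "wz": -0.067}
    - {"x": -0.568, "y": -0.091, "z": 0, "wx": 0, "wy": 0, "wz": -0.069}
    - {"x": -0.568, "y": -0.091, "z": 0, "wx": 0, "wy": 0, "wz": -0.069}

```text
t: 32.18
eef_pos: [0.4798, -0.0394, 0.1701]
tool_rot: [-0.0, 0.954, -0.301, -0.0]
contact_force: [0.2, -0.7, -1.1]
gripper_width: 0.219
```

Call:
jog_arm:
  plan:
    - {"x": -0.009, "y": -0.01, "z": 0, "wx": 0, "wy": 0, "wz": -0.007}
    - {"x": -0.03, "y": -0.034, "z": 0, "wx": 0, "wy": 0, "wz": -0.024}
    - {"x": -0.066, "y": -0.075, "z": 0, "wx": 0, "wy": 0, "wz": -0.053}
    - {"x": -0.105, "y": -0.119, "z": 0, "wx": 0, "wy": 0, "wz": -0.084}
    - {"x": -0.15, "y": -0.17, "z": 0, "wx": 0, "wy": 0, "wz": -0.12}
    - {"x": -0.194, "y": -0.221, "z": 0, "wx": 0, "wy": 0, "wz": -0.155}
    - {"x": -0.233, "y": -0.265, "z": 0, "wx": 0, "wy": 0, "wz": -0.186}
    - {"x": -0.269, "y": -0.306, "z": 0, "wx": 0, "wy": 0, "wz": -0.215}
    - {"x": -0.29, "y": -0.33, "z": 0, "wx": 0, "wy": 0, "wz": -0.232}
    - {"x": -0.299, "y": -0.34, "z": 0, "wx": 0, "wy": 0, "wz": -0.239}
    - {"x": -0.299, "y": -0.34, "z": 0, "wx": 0, "wy": 0, "wz": -0.239}

```text
t: 33.1
eef_pos: [0.4701, 0.0508, 0.1701]
tool_rot: [-0.0, 0.998, 0.07, 0.0]
contact_force: [-0.3, -0.2, -1.7]
gripper_width: 0.221
```

```bash
python3 - <<'E'
from h import *
D=np.radians
loc(CAR);chain(tcp(CAR,-.183,-.0346,.17))
E
```

```text
t 33.1 local -0.2416 -0.0677 0.1701 dyaw -40.94 tilt [-0.01  0.03] F [-0.3 -0.2 -1.7]
[0.1126, -0.317, 0.0009, -0.0001, -0.0001, -0.2275]
```

Call:
jog_arm:
  plan:
    - {"x": 0.003, "y": -0.01, "z": 0, "wx": 0, "wy": 0, "wz": -0.007}
    - {"x": 0.011, "y": -0.032, "z": 0, "wx": 0, "wy": 0, "wz": -0.023}
    - {"x": 0.025, "y": -0.07, "z": 0, "wx": 0, "wy": 0, "wz": -0.05}
    - {"x": 0.039, "y": -0.111, "z": 0, "wx": 0, "wy": 0, "wz": -0.08}
    - {"x": 0.056, "y": -0.159, "z": 0, "wx": 0, "wy": 0, "wz": -0.114}
    - {"x": 0.073, "y": -0.206, "z": 0, "wx": 0, "wy": 0, "wz": -0.148}
    - {"x": 0.088, "y": -0.247, "z": 0, "wx": 0, "wy": 0, "wz": -0.177}
    - {"x": 0.101, "y": -0.285, "z": 0, "wx": 0, "wy": 0, "wz": -0.205}
    - {"x": 0.109, "y": -0.307, "z": 0, "wx": 0, "wy": 0, "wz": -0.221}
    - {"x": 0.113, "y": -0.317, "z": 0, "wx": 0, "wy": 0, "wz": -0.2275}
    - {"x": 0.113, "y": -0.317, "z": 0, "wx": 0, "wy": 0, "wz": -0.2275}

```text
t: 34.02
eef_pos: [0.4839, 0.1166, 0.1701]
tool_rot: [-0.0, 0.91, 0.414, 0.0]
contact_force: [-0.9, 0.9, -1.5]
gripper_width: 0.216
```

Call:
jog_arm:
  plan:
    - {"x": 0, "y": 0, "z": 0.012, "wx": 0, "wy": 0, "wz": 0}
    - {"x": 0, "y": 0, "z": 0.05, "wx": 0, "wy": 0, "wz": 0}
    - {"x": 0, "y": 0, "z": 0.1, "wx": 0, "wy": 0, "wz": 0}
    - {"x": 0, "y": 0, "z": 0.16, "wx": 0, "wy": 0, "wz": 0}
    - {"x": 0, "y": 0, "z": 0.22, "wx": 0, "wy": 0, "wz": 0}
    - {"x": 0, "y": 0, "z": 0.26, "wx": 0, "wy": 0, "wz": 0}
    - {"x": 0, "y": 0, "z": 0.3, "wx": 0, "wy": 0, "wz": 0}
    - {"x": 0, "y": 0, "z": 0.325, "wx": 0, "wy": 0, "wz": 0}
    - {"x": 0, "y": 0, "z": 0.325, "wx": 0, "wy": 0, "wz": 0}

```text
t: 34.77
eef_pos: [0.4832, 0.1165, 0.1038]
tool_rot: [-0.001, 0.91, 0.415, -0.001]
contact_force: [0.5, 0.1, -1.9]
gripper_width: 0.219
```

```bash
python3 - <<'E'
from h import *
loc(CAR);chain(tcp(CAR,-.142,-.0346,.105))
E
```

```text
t 34.7667 local -0.1834 -0.0345 0.1038 dyaw -0.01 tilt [0.06 0.1 ] F [ 0.5  0.1 -1.9]
[0.207, 0.0005, -0.0062, -0.0005, 0.0003, -0.0001]
```

Call:
jog_arm:
  plan:
    - {"x": 0.006, "y": 0, "z": -0.003, "wx": 0, "wy": 0, "wz": 0}
    - {"x": 0.02, "y": 0, "z": -0.006, "wx": 0, "wy": 0, "wz": 0}
    - {"x": 0.05, "y": 0, "z": -0.006, "wx": 0, "wy": 0, "wz": 0}
    - {"x": 0.09, "y": 0, "z": -0.006, "wx": 0, "wy": 0, "wz": 0}
    - {"x": 0.13, "y": 0, "z": -0.006, "wx": 0, "wy": 0, "wz": 0}
    - {"x": 0.17, "y": 0, "z": -0.006, "wx": 0, "wy": 0, "wz": 0}
    - {"x": 0.195, "y": 0, "z": -0.006, "wx": 0, "wy": 0, "wz": 0}
    - {"x": 0.207, "y": 0, "z": -0.006, "wx": 0, "wy": 0, "wz": 0}
    - {"x": 0.207, "y": 0, "z": -0.006, "wx": 0, "wy": 0, "wz": 0}

```text
t: 35.52
eef_pos: [0.5107, 0.1486, 0.1049]
tool_rot: [-0.001, 0.91, 0.415, -0.001]
contact_force: [-0.0, 0.9, -1.6]
gripper_width: 0.217
```

```bash
python3 - <<'E'
from h import *
loc(CAR);p,r=tool();discon('w18',p[2]-.018)
C=cal('wrist');im=cv2.imread('pics/w18.png')[:,:,::-1];g=im.min(2).astype(np.float32)
for x in (-.03,-.024,-.018):
    Y=np.arange(-.11,.11,.0005);uv=proj(C,pts(CAR,[[x,y,.046] for y in Y])).astype(np.float32)
    v=cv2.remap(g,uv[:,0],uv[:,1],cv2.INTER_LINEAR)[:,0];on=v>110;s=None;run=[]
    for i,b in enumerate(on):
        if b and s is None:s=i
        if not b and s is not None: run.append((round((Y[s]+Y[i-1])*500,1),(i-s)/2,round((uv[s,0]+uv[i-1,0])/2,1)));s=None
    print(x,'row',uv[200,1].round(),run)
E
```

```text
t 35.5167 local -0.1411 -0.0342 0.1049 dyaw 0.03 tilt [0.03 0.11] F [-0.   0.9 -1.6]
[ 228   15   97  105 7791] tool [[0.0939, -0.0237], [0.0939, 0.0211], [0.1151, -0.0012], [0.0707, -0.0014]]
car [[-0.0472, -0.0104], [-0.0472, -0.0552], [-0.0261, -0.0329], [-0.0705, -0.0328]] rack [[-0.3472, 0.3316], [-0.3028, 0.3366], [-0.3273, 0.3552], [-0.3224, 0.311]]
-0.03 row 42.0 [(np.float64(-98.0), 4.5, np.float32(392.4)), (np.float64(-80.0), 4.5, np.float32(360.5)), (np.float64(-60.2), 8.0, np.float32(325.5)), (np.float64(-7.0), 2.5, np.float32(231.5)), (np.float64(10.0), 4.5, np.float32(201.4)), (np.float64(27.8), 4.0, np.float32(170.0)), (np.float64(45.8), 4.0, np.float32(138.1)), (np.float64(63.5), 4.5, np.float32(106.5)), (np.float64(81.8), 4.0, np.float32(73.9)), (np.float64(99.5), 4.5, np.float32(42.0))]
-0.024 row 30.0 [(np.float64(-98.0), 4.5, np.float32(393.6)), (np.float64(-80.0), 4.5, np.float32(361.3)), (np.float64(-57.7), 13.0, np.float32(321.5)), (np.float64(-9.2), 7.0, np.float32(235.0)), (np.float64(9.8), 4.0, np.float32(201.1)), (np.float64(27.8), 4.0, np.float32(168.9)), (np.float64(45.8), 4.0, np.float32(136.6)), (np.float64(63.5), 4.5, np.float32(104.7)), (np.float64(81.5), 4.5, np.float32(72.2)), (np.float64(99.5), 4.5, np.float32(39.5))]
-0.018 row 18.0 [(np.float64(-97.7), 4.0, np.float32(394.4)), (np.float64(-80.0), 4.5, np.float32(362.2)), (np.float64(-57.7), 13.0, np.float32(322.0)), (np.float64(-44.2), 4.0, np.float32(297.6)), (np.float64(-11.5), 10.5, np.float32(238.6)), (np.float64(9.8), 4.0, np.float32(200.2)), (np.float64(63.5), 4.5, np.float32(102.8)), (np.float64(81.5), 4.5, np.float32(69.9)), (np.float64(99.5), 4.5, np.float32(36.9))]
```

Call:
jog_arm:
  plan:
    - {"x": 0.007, "y": 0.003, "z": 0.003, "wx": 0, "wy": 0, "wz": 0}
    - {"x": 0.026, "y": 0.003, "z": 0.01, "wx": 0, "wy": 0, "wz": 0}
    - {"x": 0.055, "y": 0.003, "z": 0.02, "wx": 0, "wy": 0, "wz": 0}
    - {"x": 0.09, "y": 0.003, "z": 0.03, "wx": 0, "wy": 0, "wz": 0}
    - {"x": 0.128, "y": 0.003, "z": 0.042, "wx": 0, "wy": 0, "wz": 0}
    - {"x": 0.166, "y": 0.003, "z": 0.055, "wx": 0, "wy": 0, "wz": 0}
    - {"x": 0.2, "y": 0.003, "z": 0.066, "wx": 0, "wy": 0, "wz": 0}
    - {"x": 0.23, "y": 0.003, "z": 0.077, "wx": 0, "wy": 0, "wz": 0}
    - {"x": 0.25, "y": 0.003, "z": 0.082, "wx": 0, "wy": 0, "wz": 0}
    - {"x": 0.255, "y": 0.003, "z": 0.082, "wx": 0, "wy": 0, "wz": 0}
    - {"x": 0.255, "y": 0.003, "z": 0.082, "wx": 0, "wy": 0, "wz": 0}

```text
t: 36.48
eef_pos: [0.5443, 0.1864, 0.0883]
tool_rot: [-0.001, 0.91, 0.415, -0.001]
contact_force: [0.5, -0.0, -1.4]
gripper_width: 0.219
```

```bash
python3 - <<'E'
from h import *
loc(CAR);chain(tcp(CAR,-.0902,-.0348,.066))
E
```

```text
t 36.4833 local -0.0905 -0.0347 0.0883 dyaw 0.03 tilt [0.07 0.13] F [ 0.5 -0.  -1.4]
[0.0018, 0.0008, 0.1113, -0.0007, 0.0004, 0.0002]
```

Call:
jog_arm:
  plan:
    - {"x": 0, "y": 0.001, "z": 0.02, "wx": -0.0005, "wy": 0, "wz": 0}
    - {"x": 0, "y": 0.001, "z": 0.045, "wx": -0.0005, "wy": 0, "wz": 0}
    - {"x": 0, "y": 0.001, "z": 0.065, "wx": -0.0005, "wy": 0, "wz": 0}
    - {"x": 0, "y": 0.001, "z": 0.085, "wx": -0.0005, "wy": 0, "wz": 0}
    - {"x": 0, "y": 0.001, "z": 0.1, "wx": -0.0005, "wy": 0, "wz": 0}
    - {"x": 0, "y": 0.001, "z": 0.111, "wx": -0.0005, "wy": 0, "wz": 0}
    - {"x": 0, "y": 0.001, "z": 0.111, "wx": -0.0005, "wy": 0, "wz": 0}
    - {"x": 0, "y": 0.001, "z": 0.111, "wx": -0.0005, "wy": 0, "wz": 0}

```text
t: 37.15
eef_pos: [0.5443, 0.1863, 0.066]
tool_rot: [-0.0, 0.91, 0.415, -0.001]
contact_force: [-0.2, -0.2, -1.4]
gripper_width: 0.213
```

```bash
python3 - <<'E'
from h import *
loc(CAR);discon('w19',.054)
E
```

```text
t 37.15 local -0.0906 -0.0348 0.066 dyaw 0.03 tilt [0.09 0.04] F [-0.2 -0.2 -1.4]
[ 226   12  100  109 8541] tool [[0.0936, -0.0237], [0.0936, 0.0207], [0.1147, -0.0014], [0.0704, -0.0016]]
car [[0.0029, -0.0111], [0.003, -0.0554], [0.024, -0.0333], [-0.0202, -0.0332]] rack [[-0.3522, 0.3815], [-0.3082, 0.3865], [-0.3325, 0.405], [-0.3277, 0.361]]
```

Disc is on the ribs (diameter reads 44 mm at rib height, centre x +2 mm). Withdraw and raise.

Call:
jog_arm:
  plan:
    - {"x": -0.02, "y": 0, "z": 0, "wx": 0, "wy": 0, "wz": 0}
    - {"x": -0.07, "y": 0, "z": 0, "wx": 0, "wy": 0, "wz": 0}
    - {"x": -0.13, "y": 0, "z": 0, "wx": 0, "wy": 0, "wz": 0}
    - {"x": -0.19, "y": 0, "z": 0, "wx": 0, "wy": 0, "wz": 0}
    - {"x": -0.25, "y": 0, "z": 0, "wx": 0, "wy": 0, "wz": 0}
    - {"x": -0.31, "y": 0, "z": 0, "wx": 0, "wy": 0, "wz": 0}
    - {"x": -0.37, "y": 0, "z": 0, "wx": 0, "wy": 0, "wz": 0}
    - {"x": -0.43, "y": 0, "z": 0, "wx": 0, "wy": 0, "wz": 0}
    - {"x": -0.47, "y": 0, "z": 0, "wx": 0, "wy": 0, "wz": 0}
    - {"x": -0.47, "y": 0, "z": 0, "wx": 0, "wy": 0, "wz": 0}

```text
t: 38.03
eef_pos: [0.4813, 0.1132, 0.066]
tool_rot: [0.0, 0.91, 0.414, -0.002]
contact_force: [-0.8, 0.1, -0.6]
gripper_width: 0.215
```

Call:
jog_arm:
  plan:
    - {"x": 0, "y": 0, "z": -0.2, "wx": 0, "wy": 0, "wz": 0}
    - {"x": 0, "y": 0, "z": -0.4, "wx": 0, "wy": 0, "wz": 0}
    - {"x": 0, "y": 0, "z": -0.5, "wx": 0, "wy": 0, "wz": 0}
    - {"x": 0, "y": 0, "z": -0.5, "wx": 0, "wy": 0, "wz": 0}

```text
t: 38.37
eef_pos: [0.485, 0.1152, 0.1709]
tool_rot: [0.001, 0.91, 0.414, 0.003]
contact_force: [0.3, -0.2, -1.0]
gripper_width: 0.216
```

```bash
python3 - <<'E'
from h import *
D=np.radians
loc(CAR);C,im=snap('side','s2')
cv2.imwrite('pics/s2c.png',cv2.resize(im[180:340,100:300,::-1],None,fx=3.5,fy=3.5,interpolation=cv2.INTER_CUBIC))
g=np.load('grasp.npy');r=R.from_quat(g[3:])
p,_=tool();print(p)
# mat centre (.542,-.009), put spatula_mid there; spatula x of TCP = +7 -> TCP = mid - .034*ex
m=np.array([.542,-.009]);a=D(-1.6);t=m-.034*np.array([np.cos(a),np.sin(a)]);print(t)
chain(([.46,.06,.17],down(D(24))),([*t,.15],down(a)),([*t,.031],down(a)))
E
```

```text
t 38.3667 local -0.1832 -0.0366 0.1709 dyaw -0.04 tilt [-0.25 -0.27] F [ 0.3 -0.2 -1. ]
[0.48365679 0.11442707 0.16849989]
[ 0.50801326 -0.00805066]
[-0.2829, 0.0896, -0.0077, 0.0008, -0.0007, 0.1386]
[0.0809, 0.4085, 0.1, 0.0, 0.0, 0.1422]
[0.0, 0.0, 0.595, 0.0, 0.0, 0.0]
```

View pics/s2c.png

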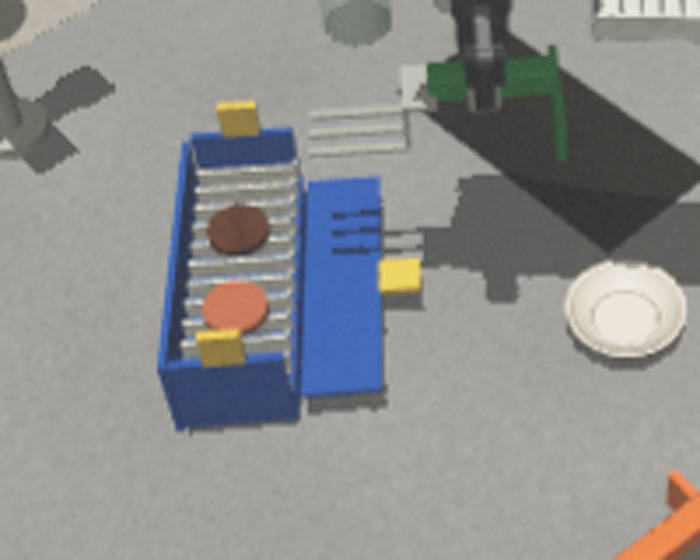

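Both discs lie flat on the ribs, brown at (238,230) and red at (235,305), and the side flaps are still up. Now returning the spatula. That was picture 16, so the remaining checks will be numeric.

Call:
jog_arm:
  plan:
    - {"x": -0.28, "y": 0.09, "z": 0, "wx": 0.0008, "wy": -0.0007, "wz": 0.139}
    - {"x": -0.28, "y": 0.09, "z": 0, "wx": 0.0008, "wy": -0.0007, "wz": 0.139}
    - {"x": -0.28, "y": 0.09, "z": 0, "wx": 0.0008, "wy": -0.0007, "wz": 0.139}
    - {"x": -0.28, "y": 0.09, "z": 0, "wx": 0.0008, "wy": -0.0007, "wz": 0.139}
    - {"x": -0.28, "y": 0.09, "z": 0, "wx": 0.0008, "wy": -0.0007, "wz": 0.139}

```text
t: 38.83
eef_pos: [0.4597, 0.06, 0.1674]
tool_rot: [0.0, 0.979, 0.206, -0.001]
contact_force: [-0.6, -0.2, -0.7]
gripper_width: 0.214
```

Call:
jog_arm:
  plan:
    - {"x": 0.08, "y": 0.41, "z": 0.1, "wx": 0, "wy": 0, "wz": 0.142}
    - {"x": 0.08, "y": 0.41, "z": 0.1, "wx": 0, "wy": 0, "wz": 0.142}
    - {"x": 0.08, "y": 0.41, "z": 0.1, "wx": 0, "wy": 0, "wz": 0.142}
    - {"x": 0.08, "y": 0.41, "z": 0.1, "wx": 0, "wy": 0, "wz": 0.142}
    - {"x": 0.08, "y": 0.41, "z": 0.1, "wx": 0, "wy": 0, "wz": 0.142}
    - {"x": 0.08, "y": 0.41, "z": 0.1, "wx": 0, "wy": 0, "wz": 0.142}

```text
t: 39.33
eef_pos: [0.507, -0.008, 0.1464]
tool_rot: [0.0, 1.0, -0.013, -0.002]
contact_force: [-0.2, 0.4, -1.4]
gripper_width: 0.217
```

```bash
python3 - <<'E'
from h import *
M=(.542,-.009,np.radians(-1.6));loc(M)
C,im=snap('wrist','w20');g=im.max(2)
dark=g<62
# sides of the mat at several rows, far edge columns
for r in (10,40,80,120,160,200):
    c=np.where(dark[r,60:500])[0]+60
    if len(c): print(r,c.min(),c.max(),tloc(M,onplane(C,(c.min(),r),.002)),tloc(M,onplane(C,(c.max()+1,r),.002)))
for c in (200,220,340,360):
    q=np.where(dark[:250,c])[0];print('col',c,q.min() if len(q) else None,q.max() if len(q) else None, tloc(M,onplane(C,(c,q.min()),.002)) if len(q) else '')
for cam in('top','wrist'):
    if cam=='top':C,_=snap('top','t3')
    else: C=cal('wrist')
    d=finder.place_of(cam,'mat');print(cam,[(e['confidence'],onplane(C,e['location'],0).round(4)) for e in d[:1]])
    b=finder.find_in(cam,'mat');print([e['bbox'] for e in b[:1]])
a=M[2];t=np.array(M[:2])-.034*np.array([np.cos(a),np.sin(a)])
chain(([*t,.10],down(a)),([*t,.031],down(a)))
E
```

```text
t 39.3333 local -0.0351 -0.0 0.1464 dyaw 0.11 tilt [ 0.18 -0.02] F [-0.2  0.4 -1.4]
10 204 352 [0.1151 0.059 ] [ 0.1153 -0.0578]
40 206 351 [0.0941 0.0589] [ 0.0943 -0.0585]
80 208 349 [0.0644 0.0593] [ 0.0646 -0.059 ]
120 211 346 [0.0324 0.0589] [ 0.0326 -0.0587]
160 214 345 [-0.0021  0.0584] [-0.0019 -0.0601]
200 216 342 [-0.0394  0.0588] [-0.0392 -0.0597]
col 200 None None 
col 220 0 249 [0.1219 0.0461]
col 340 0 245 [ 0.122  -0.0472]
col 360 None None 
top []
[[255.7, 188.5, 25.9, 49.5]]
wrist []
[[197.9, 0.0, 156.1, 283.0]]
[0.0039, -0.0017, 0.2368, 0.0001, 0.0005, -0.0005]
[0.0, 0.0, 0.345, 0.0, 0.0, 0.0]
```

Call:
jog_arm:
  plan:
    - {"x": 0.004, "y": -0.002, "z": 0.15, "wx": 0, "wy": 0.0005, "wz": 0}
    - {"x": 0.004, "y": -0.002, "z": 0.3, "wx": 0, "wy": 0.0005, "wz": 0}
    - {"x": 0.004, "y": -0.002, "z": 0.45, "wx": 0, "wy": 0.0005, "wz": 0}
    - {"x": 0.004, "y": -0.002, "z": 0.52, "wx": 0, "wy": 0.0005, "wz": 0}
    - {"x": 0.004, "y": -0.002, "z": 0.55, "wx": 0, "wy": 0.0005, "wz": 0}
    - {"x": 0.004, "y": -0.002, "z": 0.565, "wx": 0, "wy": 0.0005, "wz": 0}
    - {"x": 0.004, "y": -0.002, "z": 0.572, "wx": 0, "wy": 0.0005, "wz": 0}
    - {"x": 0.004, "y": -0.002, "z": 0.577, "wx": 0, "wy": 0.0005, "wz": 0}
    - {"x": 0.004, "y": -0.002, "z": 0.577, "wx": 0, "wy": 0.0005, "wz": 0}
    - {"x": 0.004, "y": -0.002, "z": 0.577, "wx": 0, "wy": 0.0005, "wz": 0}

```text
t: 40.47
eef_pos: [0.5087, -0.008, 0.0329]
tool_rot: [0.0, 1.0, -0.015, 0.001]
contact_force: [0.1, 0.1, -0.6]
gripper_width: 0.218
```

Call:
jog_arm:
  plan:
    - {"x": 0, "y": 0, "z": 0.006, "wx": 0, "wy": 0, "wz": 0}
    - {"x": 0, "y": 0, "z": 0.012, "wx": 0, "wy": 0, "wz": 0}
    - {"x": 0, "y": 0, "z": 0.012, "wx": 0, "wy": 0, "wz": 0}
    - {"x": 0, "y": 0, "z": 0.012, "wx": 0, "wy": 0, "wz": 0}

```text
t: 40.8
eef_pos: [0.5093, -0.008, 0.0313]
tool_rot: [0.0, 1.0, -0.015, 0.002]
contact_force: [-1.1, -0.4, 6.1]
gripper_width: 0.216
```

Contact on the mat (6 N). Release and rise.

Call:
jog_arm:
  plan:
    - {"x": 0, "y": 0, "z": 0, "wx": 0, "wy": 0, "wz": 0}
    - {"x": 0, "y": 0, "z": 0, "wx": 0, "wy": 0, "wz": 0}
    - {"x": 0, "y": 0, "z": 0, "wx": 0, "wy": 0, "wz": 0}
    - {"x": 0, "y": 0, "z": 0, "wx": 0, "wy": 0, "wz": 0}
    - {"x": 0, "y": 0, "z": 0, "wx": 0, "wy": 0, "wz": 0}
  hand: 0.3

```text
t: 41.22
eef_pos: [0.5093, -0.008, 0.0312]
tool_rot: [0.0, 1.0, -0.015, 0.002]
contact_force: [-0.6, -0.3, 0.2]
gripper_width: 0.652
```

Call:
jog_arm:
  plan:
    - {"x": 0, "y": 0, "z": -0.08, "wx": 0, "wy": 0, "wz": 0}
    - {"x": 0, "y": 0, "z": -0.25, "wx": 0, "wy": 0, "wz": 0}
    - {"x": 0, "y": 0, "z": -0.45, "wx": 0, "wy": 0, "wz": 0}
    - {"x": 0, "y": 0, "z": -0.6, "wx": 0, "wy": 0, "wz": 0}
    - {"x": 0, "y": 0, "z": -0.6, "wx": 0, "wy": 0, "wz": 0}

```text
t: 41.63
eef_pos: [0.5127, -0.0075, 0.1571]
tool_rot: [0.0, 1.0, -0.015, 0.007]
contact_force: [1.2, 1.2, -0.4]
gripper_width: 0.648
```

```bash
python3 - <<'E'
from h import *
M=(.542,-.009,np.radians(-1.6));loc(M)
# front tab grip (r=74 mm): carrier x=-(.0435+.074)
t=tcp(CAR,-.1175,.0005,.12);print(t[0])
D=np.radians
p,_=tool()
chain(([.50,.09,.17],down(D(28))),t,tcp(CAR,-.1175,.0005,.008))
E
```

```text
t 41.6333 local -0.0293 0.0007 0.1571 dyaw -0.1 tilt [-0.75 -0.01] F [ 1.2  1.2 -0.4]
[0.50003571 0.18914965 0.12      ]
[-0.0771, -0.4852, -0.0656, 0.0011, -0.0041, -0.165]
[0.2329, -0.4376, 0.25, 0.0, 0.0, -0.1167]
[0.0, 0.0, 0.56, 0.0, 0.0, 0.0]
```

Call:
jog_arm:
  plan:
    - {"x": -0.077, "y": -0.485, "z": -0.066, "wx": 0.001, "wy": -0.004, "wz": -0.165}
    - {"x": -0.077, "y": -0.485, "z": -0.066, "wx": 0.001, "wy": -0.004, "wz": -0.165}
    - {"x": -0.077, "y": -0.485, "z": -0.066, "wx": 0.001, "wy": -0.004, "wz": -0.165}
    - {"x": -0.077, "y": -0.485, "z": -0.066, "wx": 0.001, "wy": -0.004, "wz": -0.165}
    - {"x": -0.077, "y": -0.485, "z": -0.066, "wx": 0.001, "wy": -0.004, "wz": -0.165}

```text
t: 42.05
eef_pos: [0.4997, 0.0915, 0.1701]
tool_rot: [-0.0, 0.969, 0.246, 0.0]
contact_force: [0.5, -0.6, -0.1]
gripper_width: 0.65
```

Call:
jog_arm:
  plan:
    - {"x": 0.23, "y": -0.44, "z": 0.25, "wx": 0, "wy": 0, "wz": -0.117}
    - {"x": 0.23, "y": -0.44, "z": 0.25, "wx": 0, "wy": 0, "wz": -0.117}
    - {"x": 0.23, "y": -0.44, "z": 0.25, "wx": 0, "wy": 0, "wz": -0.117}
    - {"x": 0.23, "y": -0.44, "z": 0.25, "wx": 0, "wy": 0, "wz": -0.117}
    - {"x": 0.23, "y": -0.44, "z": 0.25, "wx": 0, "wy": 0, "wz": -0.117}
    - {"x": 0.23, "y": -0.44, "z": 0.25, "wx": 0, "wy": 0, "wz": -0.117}

```text
t: 42.55
eef_pos: [0.4984, 0.1892, 0.1196]
tool_rot: [0.0, 0.909, 0.417, -0.001]
contact_force: [0.8, 0.2, -0.1]
gripper_width: 0.647
```

```bash
python3 - <<'E'
from h import *
loc(CAR)
C,im=snap('wrist','w21')
hsv=cv2.cvtColor(im,cv2.COLOR_RGB2HSV);m=cv2.inRange(hsv,(22,150,80),(35,255,255));n,_,st,ce=cv2.connectedComponentsWithStats(m)
for i in range(1,n):
    if st[i][4]>300: print(st[i],tloc(CAR,onplane(C,ce[i],.027)))
C2,_=snap('top','t4')
for c,CC in(('top',C2),('wrist',C)):
    print(c,'disc',[(round(e['confidence'],2),tloc(CAR,onplane(CC,e['location'],.05))) for e in finder.place_of(c,'disc1')[:4]])
print('mid',[(round(e['confidence'],2),onplane(C2,e['location'],.002).round(3)) for e in finder.place_of('top','spatula_mid')[:4]])
chain(tcp(CAR,-.1175,.0005,.008))
E
```

```text
t 42.55 local -0.1185 0.0018 0.1196 dyaw 0.25 tilt [ 0.07 -0.02] F [ 0.8  0.2 -0.1]
[  21    0   62   49 2324] [0.0104 0.1488]
[ 481    0   64   52 2500] [ 0.0108 -0.1476]
[ 263  189   36   37 1316] [-0.114   0.0011]
top disc [(0.48, array([0.0012, 0.039 ])), (0.46, array([-0.6822, -0.2616]))]
wrist disc [(0.91, array([0.0008, 0.0383])), (0.72, array([ 0.002 , -0.0322]))]
mid [(0.7, array([0.217, 0.278, 0.002])), (0.67, array([ 0.187, -0.333,  0.002])), (0.56, array([0.537, 0.   , 0.002]))]
[0.0021, 0.0049, 0.5627, 0.0004, -0.0002, 0.0019]
```

Call:
jog_arm:
  plan:
    - {"x": 0.002, "y": 0.004, "z": 0.2, "wx": 0, "wy": 0, "wz": 0.002}
    - {"x": 0.002, "y": 0.004, "z": 0.4, "wx": 0, "wy": 0, "wz": 0.002}
    - {"x": 0.002, "y": 0.004, "z": 0.56, "wx": 0, "wy": 0, "wz": 0.002}
    - {"x": 0.002, "y": 0.004, "z": 0.56, "wx": 0, "wy": 0, "wz": 0.002}
    - {"x": 0.002, "y": 0.004, "z": 0.56, "wx": 0, "wy": 0, "wz": 0.002}

```text
t: 43.22
eef_pos: [0.499, 0.1886, 0.008]
tool_rot: [0.0, 0.91, 0.414, -0.001]
contact_force: [1.1, 0.8, -0.7]
gripper_width: 0.646
```

Call:
jog_arm:
  plan:
    - {"x": 0, "y": 0, "z": 0, "wx": 0, "wy": 0, "wz": 0}
    - {"x": 0, "y": 0, "z": 0, "wx": 0, "wy": 0, "wz": 0}
    - {"x": 0, "y": 0, "z": 0, "wx": 0, "wy": 0, "wz": 0}
    - {"x": 0, "y": 0, "z": 0, "wx": 0, "wy": 0, "wz": 0}
    - {"x": 0, "y": 0, "z": 0, "wx": 0, "wy": 0, "wz": 0}
    - {"x": 0, "y": 0, "z": 0, "wx": 0, "wy": 0, "wz": 0}
  hand: -1
  grip_force: 25

```text
t: 43.72
eef_pos: [0.4999, 0.1897, 0.0094]
tool_rot: [0.0, 0.91, 0.414, 0.0]
contact_force: [-2.2, 1.8, 8.7]
gripper_width: 0.321
```

Call:
jog_arm:
  plan:
    - {"x": 0.007, "y": 0, "z": -0.073, "wx": 0, "wy": 0, "wz": 0}
    - {"x": 0.028, "y": 0, "z": -0.142, "wx": 0, "wy": 0, "wz": 0}
    - {"x": 0.062, "y": 0, "z": -0.206, "wx": 0, "wy": 0, "wz": 0}
    - {"x": 0.108, "y": 0, "z": -0.262, "wx": 0, "wy": 0, "wz": 0}
    - {"x": 0.164, "y": 0, "z": -0.308, "wx": 0, "wy": 0, "wz": 0}
    - {"x": 0.228, "y": 0, "z": -0.342, "wx": 0, "wy": 0, "wz": 0}
    - {"x": 0.298, "y": 0, "z": -0.363, "wx": 0, "wy": 0, "wz": 0}
    - {"x": 0.37, "y": 0, "z": -0.37, "wx": 0, "wy": 0, "wz": 0}
    - {"x": 0.395, "y": 0, "z": -0.368, "wx": 0, "wy": 0, "wz": 0}
    - {"x": 0.4, "y": 0, "z": -0.368, "wx": 0, "wy": 0, "wz": 0}
    - {"x": 0.4, "y": 0, "z": -0.368, "wx": 0, "wy": 0, "wz": 0}

```text
t: 44.63
eef_pos: [0.5523, 0.2499, 0.0837]
tool_rot: [0.001, 0.91, 0.414, 0.0]
contact_force: [-3.8, -0.3, 6.4]
gripper_width: 0.316
```

```bash
python3 - <<'E'
from h import *
loc(CAR)
E
```

```text
t 44.6333 local -0.0374 0.001 0.0837 dyaw -0.03 tilt [ 0.   -0.07] F [-3.8 -0.3  6.4]
```

Call:
jog_arm:
  plan:
    - {"x": 0.02, "y": 0, "z": 0, "wx": 0, "wy": 0, "wz": 0}
    - {"x": 0.04, "y": 0, "z": 0, "wx": 0, "wy": 0, "wz": 0}
    - {"x": 0.05, "y": 0, "z": 0, "wx": 0, "wy": 0, "wz": 0}
    - {"x": 0.05, "y": 0, "z": 0, "wx": 0, "wy": 0, "wz": 0}

```text
t: 44.97
eef_pos: [0.5542, 0.252, 0.0832]
tool_rot: [0.004, 0.91, 0.414, -0.007]
contact_force: [-17.0, -14.1, 19.8]
gripper_width: 0.322
```

```bash
cat > yel.py <<'E'
from h import *
S={'left':lambda th,u,s:[s,.1055+u*np.cos(th),.024+u*np.sin(th)],'right':lambda th,u,s:[s,-.1055-u*np.cos(th),.024+u*np.sin(th)],'front':lambda th,u,s:[-.0435-u*np.cos(th),s,.024+u*np.sin(th)]}
for c in ('top','side'):
    C,im=snap(c,'y_'+c+str(monitor.get_obs()['t']))
    hsv=cv2.cvtColor(im,cv2.COLOR_RGB2HSV);m=cv2.inRange(hsv,(20,140,60),(36,255,255));n,_,st,ce=cv2.connectedComponentsWithStats(m)
    print(c,'yellow',[(st[i][:5].tolist(),ce[i].round(1).tolist()) for i in range(1,n) if st[i][4]>15])
    for k,f in S.items(): print(k,[(d,proj(C,pts(CAR,[f(np.radians(d),.0705,0)]))[0].round(1).tolist()) for d in (70,80,90,100)])
E
python3 - <<'E'
from h import *
loc(CAR)
E
python3 yel.py
```

```text
t 44.9667 local -0.0345 0.0009 0.0832 dyaw -0.1 tilt [ 0.87 -0.09] F [-17.  -14.1  19.8]
top yellow [([120, 34, 16, 19, 223], [126.6, 43.0]), ([175, 34, 13, 18, 201], [180.9, 42.4]), ([131, 192, 8, 7, 20], [134.2, 195.2])]
left [(70, [129.7, 203.5]), (80, [132.7, 199.6]), (90, [136.2, 195.8]), (100, [140.0, 192.2])]
right [(70, [203.7, 127.5]), (80, [200.1, 130.4]), (90, [196.7, 133.7]), (100, [193.3, 137.4])]
front [(70, [187.1, 182.4]), (80, [183.3, 178.9]), (90, [179.6, 175.6]), (100, [176.1, 172.5])]
side yellow [([101, 153, 18, 17, 156], [110.0, 160.4]), ([55, 176, 21, 20, 256], [64.7, 185.7]), ([156, 274, 12, 9, 54], [162.1, 277.2])]
left [(70, [161.5, 287.3]), (80, [161.6, 282.1]), (90, [161.9, 277.5]), (100, [162.3, 273.5])]
right [(70, [167.6, 207.0]), (80, [167.2, 209.3]), (90, [166.9, 212.3]), (100, [166.7, 215.9])]
front [(70, [192.4, 242.0]), (80, [187.4, 241.5]), (90, [182.3, 241.5]), (100, [177.4, 242.2])]
```

Firm stop at the front flap (22 N). Release and rise.

Call:
jog_arm:
  plan:
    - {"x": 0, "y": 0, "z": 0, "wx": 0, "wy": 0, "wz": 0}
    - {"x": 0, "y": 0, "z": 0, "wx": 0, "wy": 0, "wz": 0}
    - {"x": 0, "y": 0, "z": 0, "wx": 0, "wy": 0, "wz": 0}
    - {"x": 0, "y": 0, "z": 0, "wx": 0, "wy": 0, "wz": 0}
  hand: 0.3

```text
t: 45.4
eef_pos: [0.5549, 0.2523, 0.0834]
tool_rot: [0.004, 0.91, 0.414, -0.006]
contact_force: [1.1, 0.4, 0.7]
gripper_width: 0.652
```

Call:
jog_arm:
  plan:
    - {"x": 0, "y": 0, "z": -0.2, "wx": 0, "wy": 0, "wz": 0}
    - {"x": 0, "y": 0, "z": -0.4, "wx": 0, "wy": 0, "wz": 0}
    - {"x": 0, "y": 0, "z": -0.6, "wx": 0, "wy": 0, "wz": 0}
    - {"x": -0.5, "y": 0.3, "z": -0.8, "wx": 0, "wy": 0, "wz": 0}
    - {"x": -0.9, "y": 0.9, "z": -0.8, "wx": 0, "wy": 0, "wz": 0}
    - {"x": -0.9, "y": 0.9, "z": -0.8, "wx": 0, "wy": 0, "wz": 0}
    - {"x": -0.9, "y": 0.9, "z": -0.8, "wx": 0, "wy": 0, "wz": 0}
    - {"x": -0.9, "y": 0.9, "z": -0.8, "wx": 0, "wy": 0, "wz": 0}

```text
t: 46.07
eef_pos: [0.5681, 0.0491, 0.2401]
tool_rot: [0.004, 0.91, 0.414, -0.005]
contact_force: [2.0, 0.3, -1.2]
gripper_width: 0.648
```

```bash
python3 yel.py; python3 - <<'E'
from h import *
loc(CAR);print(tool()[0])
for c in('top','side'):
    C,im=snap(c,'z_'+c)
    for t,z in (('disc1',.05),('spatula_mid',.002),('mat',0)): print(c,t,[(round(e['confidence'],2),onplane(C,e['location'],z).round(3),tloc(CAR,onplane(C,e['location'],z))) for e in finder.place_of(c,t)[:4]])
E
```

```text
top yellow [([120, 34, 16, 19, 224], [126.6, 43.0]), ([175, 34, 13, 18, 210], [181.2, 42.5]), ([131, 192, 8, 7, 20], [134.2, 195.2])]
left [(70, [129.7, 203.5]), (80, [132.7, 199.6]), (90, [136.2, 195.8]), (100, [140.0, 192.2])]
right [(70, [203.7, 127.5]), (80, [200.1, 130.4]), (90, [196.7, 133.7]), (100, [193.3, 137.4])]
front [(70, [187.1, 182.4]), (80, [183.3, 178.9]), (90, [179.6, 175.6]), (100, [176.1, 172.5])]
side yellow [([101, 153, 18, 16, 157], [110.0, 160.4]), ([55, 176, 21, 20, 259], [64.6, 185.6]), ([162, 209, 11, 3, 18], [166.4, 210.3]), ([182, 236, 2, 8, 16], [182.5, 239.5]), ([156, 274, 12, 5, 32], [162.0, 275.8])]
left [(70, [161.5, 287.3]), (80, [161.6, 282.1]), (90, [161.9, 277.5]), (100, [162.3, 273.5])]
right [(70, [167.6, 207.0]), (80, [167.2, 209.3]), (90, [166.9, 212.3]), (100, [166.7, 215.9])]
front [(70, [192.4, 242.0]), (80, [187.4, 241.5]), (90, [182.3, 241.5]), (100, [177.4, 242.2])]
t 46.1667 local -0.1833 -0.1489 0.2398 dyaw -0.82 tilt [ 0.86 -0.36] F [-0.1 -0.4  0.6]
[0.56963565 0.04148521 0.23984104]
top disc1 [(0.76, array([0.555, 0.304, 0.05 ]), array([0.0049, 0.0345])), (0.65, array([0.609, 0.258, 0.05 ]), array([ 0.0055, -0.0364]))]
top spatula_mid [(0.83, array([0.224, 0.278, 0.002]), array([-0.2319,  0.2671])), (0.56, array([ 0.183, -0.337,  0.002]), array([-0.7231, -0.1052])), (0.5, array([0.686, 0.233, 0.002]), array([ 0.0379, -0.1112]))]
top mat []
side disc1 [(0.75, array([0.546, 0.305, 0.05 ]), array([-0.0001,  0.0422])), (0.56, array([0.558, 0.287, 0.05 ]), array([-0.0056,  0.0213])), (0.52, array([0.596, 0.258, 0.05 ]), array([-0.0024, -0.0272]))]
side spatula_mid [(0.94, array([0.201, 0.268, 0.002]), array([-0.2541,  0.2781])), (0.91, array([ 0.538, -0.001,  0.002]), array([-0.2361, -0.1531])), (0.63, array([ 0.179, -0.331,  0.002]), array([-0.7208, -0.0983]))]
side mat []
```

```bash
python3 - <<'E'
from h import *
D=np.radians
chain(([.44,-.12,.30],down(D(30))))
exec(open('yel.py').read().split('for c in')[0].split('import *')[1])
for c in ('side','top'):
    C=cal(c);im=cv2.imread(f'pics/z_{c}.png')[:,:,::-1];hsv=cv2.cvtColor(im,cv2.COLOR_RGB2HSV)
    m=cv2.inRange(hsv,(18,90,30),(40,255,255));n,_,st,ce=cv2.connectedComponentsWithStats(m)
    print(c,[st[i].tolist() for i in range(1,n) if st[i][4]>12])
    for k,f in S.items():
        for d in (75,82,90):
            q=[]
            for u in (.056,.085):
                for s in (-.014,.014):
                    for w in (-.003,.003):
                        P=np.array(f(D(d),u,s)); nrm=np.array(f(D(d+90),1,0))-np.array(f(D(d+90),0,0)); q.append(P+w*nrm)
            uv=proj(C,pts(CAR,q));print(k,d,np.r_[uv.min(0),np.ptp(uv,0)].round(1).tolist())
E
```

```text
[-1.0726, 0.0848, -0.29, 0.0011, 0.004, 0.1058]
side [[524, 0, 6, 10, 21], [537, 4, 7, 7, 18], [523, 11, 7, 5, 13], [519, 15, 8, 8, 20], [556, 25, 4, 7, 13], [519, 70, 7, 6, 13], [516, 75, 8, 7, 18], [525, 80, 11, 5, 19], [517, 88, 7, 8, 14], [529, 89, 6, 7, 14], [534, 93, 6, 8, 17], [545, 93, 5, 9, 15], [514, 96, 12, 8, 21], [513, 103, 7, 8, 17], [526, 109, 7, 7, 16], [538, 113, 6, 7, 17], [545, 115, 15, 11, 42], [100, 153, 20, 20, 218], [54, 176, 22, 21, 289], [162, 209, 12, 10, 104], [181, 235, 4, 16, 42], [156, 274, 14, 11, 126]]
left 75 [154.1, 280.7, 14.7, 7.9]
left 82 [154.2, 276.5, 14.6, 9.2]
left 90 [154.5, 272.2, 14.5, 10.5]
right 75 [161.2, 202.5, 12.3, 11.2]
right 82 [160.8, 204.5, 12.4, 10.7]
right 90 [160.5, 207.3, 12.6, 10.0]
front 75 [187.7, 233.5, 4.4, 16.4]
front 82 [184.9, 233.3, 3.0, 16.3]
front 90 [180.2, 233.3, 4.2, 16.4]
top [[119, 33, 18, 21, 289], [174, 33, 16, 21, 308], [191, 129, 9, 9, 35], [174, 170, 8, 10, 46], [129, 191, 12, 10, 48]]
left 75 [123.0, 196.7, 16.0, 9.6]
left 82 [125.7, 193.4, 15.2, 10.8]
left 90 [129.1, 189.7, 14.1, 12.1]
right 75 [196.9, 121.4, 10.0, 14.8]
right 82 [193.8, 123.9, 11.1, 14.1]
right 90 [190.5, 127.1, 12.2, 13.1]
front 75 [180.0, 175.0, 10.3, 11.1]
front 82 [176.7, 172.1, 11.5, 12.1]
front 90 [173.1, 168.9, 12.7, 13.2]
```

All three flaps match 90° in both cameras. I'll move the arm clear and check the spatula on the mat.

Call:
jog_arm:
  plan:
    - {"x": -1, "y": 0.08, "z": -0.29, "wx": 0, "wy": 0, "wz": 0.1}
    - {"x": -1, "y": 0.08, "z": -0.29, "wx": 0, "wy": 0, "wz": 0.1}
    - {"x": -1, "y": 0.08, "z": -0.29, "wx": 0, "wy": 0, "wz": 0.1}
    - {"x": -1, "y": 0.08, "z": -0.29, "wx": 0, "wy": 0, "wz": 0.1}
    - {"x": -1, "y": 0.08, "z": -0.29, "wx": 0, "wy": 0, "wz": 0.1}
    - {"x": -1, "y": 0.08, "z": -0.29, "wx": 0, "wy": 0, "wz": 0.1}
    - {"x": -1, "y": 0.08, "z": -0.29, "wx": 0, "wy": 0, "wz": 0.1}
    - {"x": -1, "y": 0.08, "z": -0.29, "wx": 0, "wy": 0, "wz": 0.1}
  hand: 1

```text
t: 47.23
eef_pos: [0.4492, -0.1075, 0.3]
tool_rot: [0.004, 0.963, 0.268, -0.005]
contact_force: [-0.2, 0.3, 1.1]
gripper_width: 0.995
```

```bash
python3 - <<'E'
from h import *
M=(.542,-.009,np.radians(-1.6));print(tool()[0])
for c in('top','side','wrist'):
    C,im=snap(c,'f_'+c)
    for t,z in (('mat',0),('spatula_mid',.002),('spatula',.002),('disc1',.05)): print(c,t,[(round(e['confidence'],2),onplane(C,e['location'],z).round(3)) for e in finder.place_of(c,t)[:3]])
    hsv=cv2.cvtColor(im,cv2.COLOR_RGB2HSV);m=cv2.inRange(hsv,(50,100,30),(80,255,255));n,_,st,ce=cv2.connectedComponentsWithStats(m)
    print([st[i].tolist() for i in range(1,n) if st[i][4]>50])
    print('pred handle bbox', [np.r_[u.min(0),np.ptp(u,0)].round(1).tolist() for u in [proj(C,pts(M,[[x-.041,y,z+.002] for x,y,z in [(45,10,56),(45,-10,56),(-45,10,56),(-45,-10,56),(-44,40,0),(-44,-40,0),(-44,40,34),(-44,-40,34)] for x,y,z in [(x/1000,y/1000,z/1000)]]))]])
E
```

```text
[ 0.44916504 -0.10745332  0.29995445]
top mat [(0.93, array([ 0.547, -0.003,  0.   ]))]
top spatula_mid [(0.79, array([ 0.538, -0.002,  0.002])), (0.78, array([0.222, 0.274, 0.002]))]
top spatula [(0.84, array([ 0.506, -0.008,  0.002])), (0.84, array([0.211, 0.235, 0.002]))]
top disc1 [(0.8, array([0.61 , 0.261, 0.05 ])), (0.76, array([0.553, 0.305, 0.05 ]))]
[[266, 182, 33, 39, 437]]
pred handle bbox [[266.9, 181.1, 31.7, 39.4]]
side mat [(0.67, array([0.358, 0.092, 0.   ])), (0.66, array([0.529, 0.   , 0.   ]))]
side spatula_mid [(0.88, array([0.204, 0.269, 0.002])), (0.75, array([ 0.186, -0.335,  0.002])), (0.64, array([ 0.543, -0.006,  0.002]))]
side spatula [(0.97, array([0.197, 0.239, 0.002])), (0.92, array([ 0.496, -0.007,  0.002])), (0.85, array([ 0.161, -0.304,  0.002]))]
side disc1 [(0.76, array([0.595, 0.265, 0.05 ])), (0.75, array([0.548, 0.307, 0.05 ]))]
[[254, 202, 26, 19, 158]]
pred handle bbox [[252.4, 199.5, 34.9, 39.2]]
wrist mat [(0.83, array([ 0.541, -0.007,  0.   ]))]
wrist spatula_mid [(0.92, array([ 0.188, -0.333,  0.002]))]
wrist spatula [(0.86, array([ 0.504, -0.008,  0.002]))]
wrist disc1 []
[[181, 48, 73, 95, 2188]]
pred handle bbox [[181.4, 45.8, 72.8, 94.5]]
```

```bash
python3 -c "
from station import bot;print(bot.hand_in())"
```

```text
the job is handed in; nothing more can be done
None
```

I carried the task through to the end and handed it in at about 47 s of the 200 s. There is no verdict from the judge yet.

- **Side flaps:** I folded the left and right flaps up first, each until it pressed firmly on its end stop. The final camera check put both at about 90°.
- **Discs:** There were two, red and brown, and I lifted both with the green spatula. They now lie flat on the ribs at carrier y of about +38 mm (red) and −33 mm (brown). The gripper never touched them.
- **Spatula:** It is back on its mat. The colour check puts it within about 2 mm of where I meant to set it, and the level release left no contact force.
- **Front flap:** I folded it up last. The first swing met too little resistance, so I pushed on until it stopped firmly at 22 N. It also reads about 90° in both cameras.

**Checks that disagreed:**
- The networks' mat and disc positions differed between cameras by up to about 1–2 cm. I went by the close wrist view, the colour masks and the force readings instead.
- My last checks of the spatula and flaps were numeric only, because I had used all 16 pictures.
- I did not re-measure the glassware, dish and brush at the end, but no move ran into them.

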